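# Load two spacer blanks into a spring stack magazine

## Robot

A 6-joint arm with a two-finger parallel gripper is mounted at the origin on the work surface. World frame = base frame: x ahead of the robot, y to its left, z up, the work surface at z = 0. Lengths are in m, angles in rad, forces in N, time in s.
With the tool pointing down it reaches from about 0.35 to 0.725 m from the base axis. Payload 4.3 kg.
Tool frame: the origin (TCP) lies on the centre line of the jaws, within the pads' length; the fingertips stand 14 mm ahead of it and the grasp point (between the pads) lies 5 mm behind it; x points along the fingers, y is the direction in which the jaws open and shut, and the axes are right-handed (so a half turn about x gives the same grasp; the last joint's range is limited). The gripper opens to 85 mm and grips with 20 to 120 N. Pads are 22 mm wide; open, the fingers measure 114 mm over their backs; the gripper's body (76 mm by 85 mm) begins 54 mm behind the grasp point. The pads swing forward as they close: fully open they stand 13 mm farther back than shut.
Start: joints at [-1.267, 0.377, 0.081, 1.274, 0, 1.46], TCP at [0.231, -0.527, 0.245] pointing down, gripper open.
Joint ranges: [-2.72, 2.72], [-0.84, 1.66], [-1.02, 1.22], [-1.77, 2.12], [-1.37, 1.28], [-3.14, 3.14]. Speed limits (rad/s): [2.57, 2.57, 3.14, 3.14, 3.14, 3.14].

## Interface

Orientations are given as a unit quaternion [x, y, z, w].
In Python, from workcell import env gives the robot as it stands.
- The arm moves only by the tool carry_out, never from a script. Its argument "commands" is a list that holds one entry, the list of rows, each a list of 7 numbers: the shift along the tool's x, y, z in m, then the turn, a rotation vector about the tool's x, y, z in rad, then the closure, from -1 (fully open) to 1 (shut), so that 0 is half open. In form: [[[dx, dy, dz, ax, ay, az, gripper], ...]]. A call has 1 to 5 rows; each row shifts and turns the pose as measured when the row begins, along the tool's axes as they then stand; what a row does not reach is not made up. A row lasts 1/8 s, in which the tool goes at most 62.5 mm and 10.7 degrees, less where a joint would pass 70% of its speed; a pose out of reach is approached as far as the arm can. A call is refused whole if a number of a shift passes 0.0625 or a number of a turn 0.188, either way. A call with a gripper value outside its range is refused whole. The fingers move at their own pace and stop on an object; "squeeze" is the grip in N (left out, the last holds). Time passes only in rows, so rows that do not move let the fingers close. It gives the time, the measured TCP pose, the force and the opening at its end, in the units of the state.
- env.read_state(): the state, without advancing time (a new reading comes with each control period).
- env.camera(name): name is "scene" or "top"; returns a dict with "pixels" (400x640x3 uint8, red, green, blue), "fx", "fy", "cx", "cy" (pixels), "R" (3x3) and "t" (3): a world point X has camera coordinates R X + t. Camera axes: x right, y down, z forward; pixel columns grow to the right and rows downward; lengths in m; the calibration is good to about 2 mm. A picture is of the moment at which its call begins. There is no depth.
- env.finish_job(): hands the job in, once; it reports no verdict.
The state is a dict: "time_s": time; "joints": joint angles; "dq": joint speeds; "tau": joint torques, N m; "eef_pos": TCP position; "eef_rot": TCP orientation; "wrist_force": force on the tool from outside, world axes, zero at the start; "ft_torque": the same for the moment, N m; "opening": finger opening in m.
Only numpy, scipy, OpenCV 4.12 (cv2) and the standard library are available. Lean on these libraries where they do the work, as an engineer would, in place of code of your own. Each camera call takes 0.05 s, during which the arm holds its last target.

## Task

Load the feed magazine: slide the brass blank across the deck into the round mouth, without lifting it off the deck, and press it down against the spring until both orange catches snap shut over it and you can let go; then load the steel blank the same way on top of it. In the end both blanks must lie flat in the magazine, brass below steel, held down under the catches. Leave the two injectors and the tub beside the magazine where they stand.

Things in the scene. Friction and masses are not known exactly. Their poses are not given: they have to be found in the camera images.
- mouth (a point): Centre of the magazine's round mouth, level with the deck's top face, 110 mm above the work surface; z up, x away from the loading area towards the backstop, y left of that. The mouth is a hole 62.4 mm wide; a blank dropped in it stays on the catches' ramps, its top 3 to 7 mm proud of the deck; four rods guide the stack below. A held blank's top lies 12 mm below the deck.
- deck_middle (a point): Middle of the loading area on the fixed level green-painted deck, on its top face, 120 mm from the mouth (mouth's -x side). From the mouth the deck reaches x = -210 to +60 mm and y = -125 to +125 mm; it is 8 mm thick.
- backstop (a point): Middle of the inner top edge of the blue half-round backstop: inner radius 31 mm about the mouth's axis, 6 mm thick, 14 mm high above the deck, around the far (+x) half of the mouth to about 80 degrees either side of +x. A blank pushed against it stops centred over the mouth; the near (-x) side is open.
- tip_left (a point): Tip of the left orange sprung catch, 27 mm to +y of the mouth's axis, 14 mm wide in x, on its flat underside 12 mm below the deck; above it a steep slippery ramp rises outwards. A blank pressed down in its middle spreads both catches 3 mm; they snap back over it once its top is past the tips: press the top to 16 to 18 mm below the deck (8 to 14 N). Let go earlier and it rises again.
- tip_right (a point): Tip of the right orange sprung catch, the mirror image, 27 mm to -y of the mouth's axis. Flat orange pads on the deck beside the mouth mark both catches; they stand 2 mm proud but are only a look, nothing collides with them.
- brass_blank: Brass-coloured disc, 60 mm diameter, 12 mm thick, about 0.28 kg, three small dark dots on its top face; origin at its centre (half-way up), z along its axis. Starts lying flat on the deck, loose.
- steel_blank: Steel-grey disc, 60 mm diameter, 12 mm thick, about 0.26 kg, three small dark dots on its top face; origin at its centre (half-way up), z along its axis. Starts lying flat on the deck, loose, beside the brass one.
- follower (a joint): How far (m) the black spring follower plate (56 mm diameter) under the mouth is pressed down: 0 at rest, its top then 16 mm below the deck's top face; about 0.008 with one blank held by the catches, 0.020 with two; travel 0.035. It pushes up with 8 N at rest and 200 N/m more.
- injector_a: Bystander: fuel injector standing upright on a yellow clamp block 50 x 38 mm, 160 mm tall, on the work surface to the left (+y) of the magazine; origin at the centre of its underside.
- injector_b: Bystander: the same kind of injector, standing on the work surface to the right (-y) of the magazine; origin at the centre of its underside.
- compound_tub: Bystander: white tub with blue cap, 60 mm diameter, 60 mm tall, on the work surface to the right (-y) of the magazine; origin at the centre of its underside.

How it is judged:
On the way, in this order (a step that is already met when the one before it is completed fails the run):
1. the brass blank is held under the catches, let go of, flat and centred in the mouth, the steel blank not yet in (z of brass_blank in the frame of mouth between -0.022 and -0.015 m and horizontal distance between brass_blank and mouth below 0.005 m and angle between brass_blank's own z axis and vertical below 0.06 rad and contact force between brass_blank and the fingers below 0.3 N and z of steel_blank in the frame of mouth above 0 m), for 0.2 s.
2. the steel blank is held under the catches on top of the brass one and let go of (z of steel_blank in the frame of mouth between -0.022 and -0.015 m and horizontal distance between steel_blank and mouth below 0.005 m and angle between steel_blank's own z axis and vertical below 0.06 rad and contact force between steel_blank and the fingers below 0.3 N and z of brass_blank in the frame of mouth below -0.026 m), for 0.2 s.
At the end, for the whole second after the job is handed in: Both blanks rest in the magazine under the catches, brass below steel: steel centre 15 to 22 mm and brass centre 27 to 34 mm below the deck's top face, each within 5 mm of the mouth's axis and flat within 0.06 rad, follower pressed down more than 17 mm, everything at rest and let go of (z of steel_blank in the frame of mouth between -0.022 and -0.015 m and z of brass_blank in the frame of mouth between -0.034 and -0.027 m and horizontal distance between each of steel_blank, brass_blank and mouth below 0.005 m and angle between each of steel_blank, brass_blank's own z axis and vertical below 0.06 rad and value of joint follower above 0.017 m and linear speed of each of steel_blank, brass_blank below 0.02 m/s); the robot touches nothing.
It fails at once if an injector or the tub is moved more than 25 mm or tipped over (distance of any of injector_a, injector_b, compound_tub from where it was at the start of the episode above 0.025 m or angle between any of injector_a, injector_b, compound_tub's own z axis and vertical above 0.5 rad).
It fails at once if a blank is lifted (its centre more than 20 mm above the deck; it lies at 6 mm) (z of any of brass_blank, steel_blank in the frame of mouth above 0.02 m).
It also fails if it takes over 62 s, if anything falls off the work surface, if the arm or the gripper's body presses on something with over 40 N, if the wrist force passes 120 N, or if a joint passes its speed limit or range.

## Working session

There is one attempt and no reset: what is moved stays moved. The work goes in short steps, Python scripts to look and compute and a tool call to move; the robot and the scene stay as the last step left them, time stands still between calls to the robot, and variables do not carry over. Pictures are saved under pics/ and viewed, and the job is handed in when it is done.

Besides the shell and the picture viewer there is one more tool, called after "Call:" as name(argument=value, ...) on one line, values as JSON. carry_out: Moves the arm, as the interface text tells. Its arguments: {"type":"object","properties":{"commands":{"type":"array"},"squeeze":{"type":"number"}},"required":["commands"]}

```bash
mkdir -p pics && ls && python3 - <<'E'
from workcell import env
import cv2,numpy as np
s=env.read_state()
for k,v in s.items(): print(k,np.round(v,4).tolist())
for n in("scene","top"):
    c=env.camera(n); cv2.imwrite(f"pics/{n}0.png",c["pixels"][:,:,::-1])
    print(n,c["fx"],c["cx"],c["cy"],np.round(c["R"],3).tolist(),np.round(c["t"],3).tolist())
E
```

```text
pics
time_s 0.0
joints [-1.2673, 0.3781, 0.0797, 1.2744, -0.0, 1.4605]
dq [-0.0003, -0.0006, 0.0007, -0.0, 0.0016, 0.0008]
tau [0.0, -46.3601, 26.9878, 0.0206, -0.0001, 0.0]
eef_pos [0.231, -0.5259, 0.2444]
eef_rot [-0.6919, -0.146, 0.6921, -0.1445]
wrist_force [0.0444, 0.3816, -0.3938]
ft_torque [-0.0397, 0.0279, 0.0363]
opening 0.0854
scene 388.8518954561269 321.2062510549691 203.9825520160428 [[0.646, 0.763, 0.017], [0.448, -0.362, -0.817], [-0.618, 0.536, -0.576]] [-0.424, -0.146, 1.178]
top 372.1693726551696 324.43629611307585 198.00297966278268 [[0.022, -1.0, 0.015], [-0.998, -0.023, -0.057], [0.057, -0.014, -0.998]] [0.027, 0.594, 0.889]
```

View pics/scene0.png

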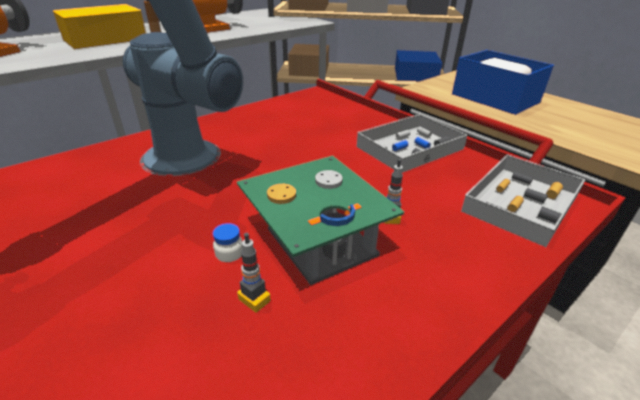

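View pics/top0.png

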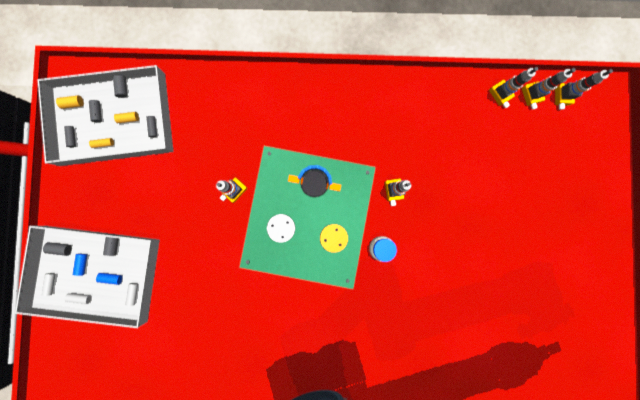

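The top view shows the green deck (corners about (265,147), (375,167), (354,288), (240,268)), the mouth at (315,182), steel at (281,228) and brass at (334,238). The injectors are at (230,189) and (398,190), the tub at (384,250). Next I measure these with masks.

```bash
cat > h.py <<'E'
import cv2,numpy as np
from workcell import env
def ray(c,u,v,z):
    d=c["R"].T@np.array([(u-c["cx"])/c["fx"],(v-c["cy"])/c["fy"],1.]); o=-c["R"].T@c["t"]
    return o+d*(z-o[2])/d[2]
def masks(p):
    h=cv2.cvtColor(p,cv2.COLOR_RGB2HSV); H,S,V=[h[:,:,i].astype(int) for i in range(3)]
    return dict(green=(H>65)&(H<90)&(S>80),orange=(H>=10)&(H<20)&(S>150)&(V>120),brass=(H>=20)&(H<32)&(S>120)&(V>120),
      steel=(S<50)&(V>130),blue=(H>100)&(H<120)&(S>150)&(V>80),dark=(V<70)&(S<120))
def blobs(m,mn=15,roi=None):
    m=m.astype(np.uint8)
    if roi: 
        k=np.zeros_like(m);x0,y0,x1,y1=roi;k[y0:y1,x0:x1]=1;m=m*k
    n,l,st,ce=cv2.connectedComponentsWithStats(m)
    return [(st[i][:5].tolist(),ce[i]) for i in range(1,n) if st[i][4]>=mn]
E
python3 - <<'E'
from h import *
for n,roi in(("top",(205,135,405,295)),("scene",(200,140,410,310))):
    c=env.camera(n);M=masks(c["pixels"])
    print(n)
    for k,z in dict(orange=.112,brass=.122,steel=.122,blue=.124,dark=.11).items():
        for st,ce in blobs(M[k],12,roi): print(k,st,np.round(ce,1),np.round(ray(c,*ce,z),4)[:2])
    m=M["green"].astype(np.uint8);cs=max(cv2.findContours(m,0,1)[0],key=cv2.contourArea)
    hull=cv2.convexHull(cs)
    ap=cv2.approxPolyDP(hull,8,True)[:,0]
    P=np.array([ray(c,*a,.11)[:2] for a in ap.astype(float)])
    print(ap.tolist(),np.round(P,4).tolist(),np.linalg.norm(P-np.roll(P,1,0),axis=1))
E
```

```text
top
orange [301, 178, 2, 7, 13] [301.5 180.8] [0.6243 0.0921]
orange [226, 187, 21, 16, 29] [237.7 195.7] [0.5885 0.2296]
brass [288, 175, 12, 8, 73] [292.8 178.7] [0.6273 0.1103]
brass [226, 178, 20, 24, 118] [237.1 189.3] [0.6016 0.2292]
brass [386, 179, 18, 22, 130] [393.1 190. ] [ 0.6078 -0.1065]
brass [328, 183, 13, 8, 76] [334.9 186.7] [0.612  0.0192]
brass [320, 224, 28, 29, 617] [333.5 237.9] [0.5023 0.02  ]
steel [217, 181, 8, 10, 54] [220.9 184.9] [0.6102 0.264 ]
steel [402, 181, 3, 8, 18] [403.3 184. ] [ 0.6214 -0.1285]
steel [227, 182, 7, 13, 31] [231.  188.7] [0.6025 0.2422]
steel [220, 195, 6, 5, 21] [222.6 197.2] [0.5839 0.2594]
steel [391, 200, 5, 6, 24] [392.9 202.5] [ 0.5809 -0.1064]
steel [267, 214, 28, 29, 632] [280.5 227.9] [0.521  0.1338]
steel [370, 237, 17, 23, 79] [374.8 245. ] [ 0.489  -0.0687]
blue [298, 165, 34, 19, 157] [316.2 171.5] [0.6438 0.0604]
blue [373, 239, 23, 22, 389] [384.3 249.5] [ 0.4798 -0.0888]
dark [311, 169, 17, 14, 44] [320.2 173.6] [0.6412 0.0515]
dark [389, 184, 4, 12, 27] [390.1 189.9] [ 0.6088 -0.1024]
dark [233, 189, 8, 9, 14] [236.
[... 1499 characters left out ...]
362]
dark [398, 161, 3, 5, 12] [398.8 162.6] [0.5626 0.3226]
dark [392, 177, 9, 7, 50] [395.9 180. ] [0.6113 0.2554]
dark [391, 185, 9, 5, 22] [394.5 187.2] [0.6293 0.2301]
dark [322, 207, 22, 10, 114] [331.3 212.3] [0.6117 0.0613]
dark [268, 223, 111, 61, 2579] [333.6 254.6] [ 0.7061 -0.0169]
dark [246, 236, 3, 7, 16] [246.7 239.2] [ 0.5769 -0.1111]
dark [243, 255, 13, 9, 83] [249.1 259.3] [ 0.6245 -0.1353]
dark [245, 265, 12, 6, 38] [250.6 267.7] [ 0.6432 -0.144 ]
dark [241, 283, 24, 16, 189] [253.3 290.9] [ 0.689  -0.1676]
[[401, 211], [292, 255], [238, 183], [332, 157]] [[0.6961, 0.1726], [0.6617, -0.073], [0.4017, -0.0262], [0.4407, 0.2147]] [0.25885316 0.24803784 0.26425119 0.24407759]
```

```bash
cat >> h.py <<'E'
from scipy.spatial.transform import Rotation as Ro
TH=np.arctan2(-.0437,.2597); MO=np.array([.6205,.0643])
def tom(p): 
    d=np.array(p[:2])-MO; return np.array([d[0]*np.cos(TH)+d[1]*np.sin(TH),-d[0]*np.sin(TH)+d[1]*np.cos(TH)])
def tow(q): return MO+np.array([q[0]*np.cos(TH)-q[1]*np.sin(TH),q[0]*np.sin(TH)+q[1]*np.cos(TH)])
def plan(target_xyz,yaw_of_y,verbose=1):
    """tool-frame shift and turn to pose with tool x down, tool y at world angle (mod pi, nearest)"""
    s=env.read_state();R=Ro.from_quat(s["eef_rot"]);p=np.array(s["eef_pos"])
    best=None
    for k in(0,np.pi):
        y=np.array([np.cos(yaw_of_y+k),np.sin(yaw_of_y+k),0]);x=np.array([0,0,-1.])
        G=Ro.from_matrix(np.c_[x,y,np.cross(x,y)]);rv=(R.inv()*G).as_rotvec()
        if best is None or np.linalg.norm(rv)<np.linalg.norm(best): best=rv
    print("t",s["time_s"],"pos",p.round(4),"F",np.round(s["wrist_force"],1),"op",round(s["opening"],4),"mouthframe",(tom(p)*1e3).round(1))
    print("tool axes world x,y,z:",R.as_matrix().T.round(3).tolist())
    print("shift tool",R.inv().apply(np.array(target_xyz)-p).round(4),"turn",best.round(4),"j",np.round(s["joints"],2))
E
python3 - <<'E'
from h import *
c=env.camera("top");
print("pads mid",ray(c,313.85+.0,182.7,.112))
M=masks(c["pixels"]); ys,xs=np.nonzero(M["blue"][160:186,295:335]); 
b=blobs(M["blue"],12,(295,160,335,188));print(b)
for n,r in(("brass",(315,220,352,256)),("steel",(262,210,300,246))):
    m=np.zeros((400,640),np.uint8);m[r[1]:r[3],r[0]:r[2]]=M[n][r[1]:r[3],r[0]:r[2]]
    cs=max(cv2.findContours(m,0,1)[0],key=cv2.contourArea);print(cv2.minEnclosingCircle(cs))
    (u,v),rr=cv2.minEnclosingCircle(cs);P=ray(c,u,v,.122);print(n,P.round(4),(tom(P)*1e3).round(1))
for nme,q in(("inja",(.59,.23)),("injb",(.59,-.105))):print(nme,tom(q))
print("TH",TH)
B=ray(c,333.5,237.9,.122)[:2]; d=MO-B;h=np.arctan2(d[1],d[0]);print("heading",h,np.linalg.norm(d))
tgt=B-.055*np.array([np.cos(h),np.sin(h)]);print(tgt)
plan([*tgt,.20],h+np.pi/2)
E
python3 -c "
import cv2;i=cv2.imread('pics/top0.png');cv2.imwrite('pics/topz.png',cv2.resize(i[140:295,230:390],None,fx=4,fy=3.8,interpolation=cv2.INTER_CUBIC)[:590])"
```

```text
pads mid [0.6206559  0.06498316 0.112     ]
[([298, 165, 34, 19, 156], array([316.07051282, 171.3974359 ]))]
((333.5609130859375, 237.9263916015625), 14.160004615783691)
brass [0.5021 0.0199 0.122 ] [-109.4  -63.4]
((280.4270324707031, 227.9334716796875), 14.169143676757812)
steel [0.521 0.134 0.122] [-109.7   52.2]
inja [-0.05757311  0.15834165]
injb [-0.00198382 -0.17201397]
TH -0.16670932287958792
heading 0.3577947498912526 0.1263437149258145
[0.45064053 0.00079171]
t 0.25 pos [ 0.2311 -0.5262  0.2448] F [-0.2 -0.8 -0.5] op 0.0856 mouthframe [-286.  -646.9]
tool axes world x,y,z: [[-0.0, 0.001, -1.0], [0.402, -0.916, -0.001], [-0.916, -0.402, -0.0]]
shift tool [ 0.0453 -0.3942 -0.4129] turn [ 0.0559 -0.0001  0.001 ] j [-1.27  0.38  0.08  1.27  0.    1.46]
```

View pics/topz.png

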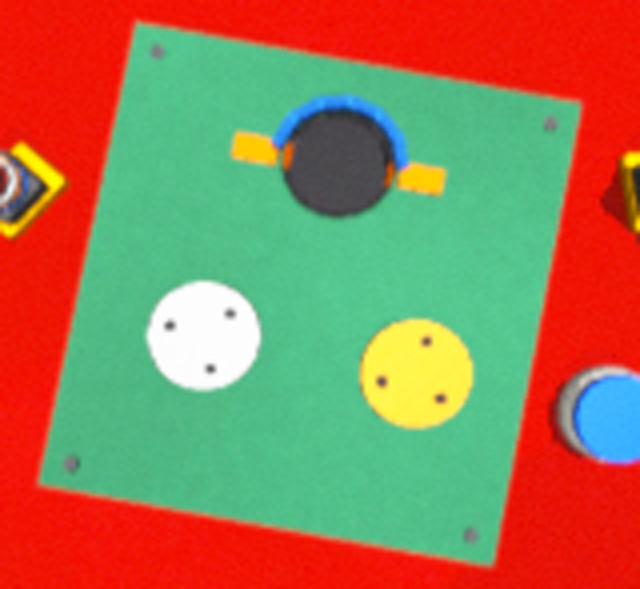

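Call:
carry_out(commands=[[[0,-0.042,-0.044,0.05,0,0,0],[0,-0.042,-0.044,0,0,0,0],[0,-0.042,-0.044,0,0,0,0],[0,-0.042,-0.044,0,0,0,0],[0,-0.042,-0.044,0,0,0,0]]], squeeze=20)

```text
time_s: 0.88
eef_pos: [0.3621, -0.2476, 0.2435]
eef_rot: [0.697, 0.124, -0.696, 0.124]
wrist_force: [0.3, 0.1, 0.3]
opening: 0.0429
```

```bash
python3 -c "
from h import *
plan([.4506,.0008,.16],.358+np.pi/2)"
```

```text
t 0.875 pos [ 0.3621 -0.2476  0.2435] F [0.3 0.1 0.3] op 0.0429 mouthframe [-203.  -350.4]
tool axes world x,y,z: [[0.002, -0.0, -1.0], [0.346, -0.938, 0.001], [-0.938, -0.346, -0.001]]
shift tool [ 0.0837 -0.2025 -0.1688] turn [-0.0047 -0.0014 -0.0007] j [-0.75  0.1  -0.28  1.18  0.    2.04]
```

Call:
carry_out(commands=[[[0.01,-0.045,-0.038,0,0,0,0],[0.02,-0.045,-0.038,0,0,0,0],[0.02,-0.045,-0.038,0,0,0,0],[0.02,-0.045,-0.038,0,0,0,0],[0.01,-0.022,-0.017,0,0,0,0]]])

```text
time_s: 1.5
eef_pos: [0.4537, 0.0059, 0.1645]
eef_rot: [0.699, 0.124, -0.693, 0.127]
wrist_force: [-0.0, -0.0, 0.6]
opening: 0.0425
```

```bash
python3 -c "
from h import *
plan([.4506,.0008,.13],.358+np.pi/2)
for n in('scene','top'):
    c=env.camera(n);cv2.imwrite(f'pics/{n}1.png',c['pixels'][:,:,::-1])
"
python3 -c "
import cv2
i=cv2.imread('pics/scene1.png')[130:290,200:410];cv2.imwrite('pics/s1.png',cv2.resize(i,None,fx=3.5,fy=3.5,interpolation=cv2.INTER_CUBIC))"
```

```text
t 1.5 pos [0.4537 0.0059 0.1645] F [-0.  -0.   0.6] op 0.0425 mouthframe [-154.8  -85.3]
tool axes world x,y,z: [[0.008, -0.003, -1.0], [0.348, -0.937, 0.006], [-0.937, -0.348, -0.007]]
shift tool [0.0345 0.0035 0.0049] turn [-0.0021 -0.0068 -0.0058] j [-0.13  0.17 -0.41  0.98 -0.    2.66]
```

View pics/s1.png

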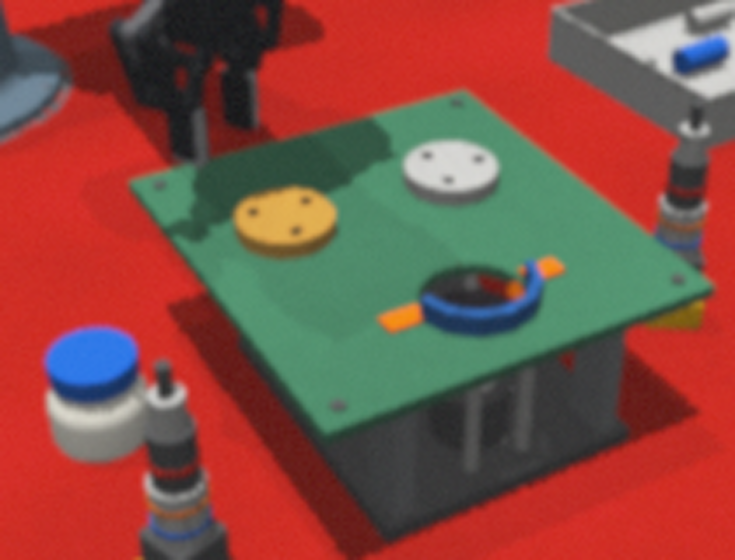

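View pics/top1.png

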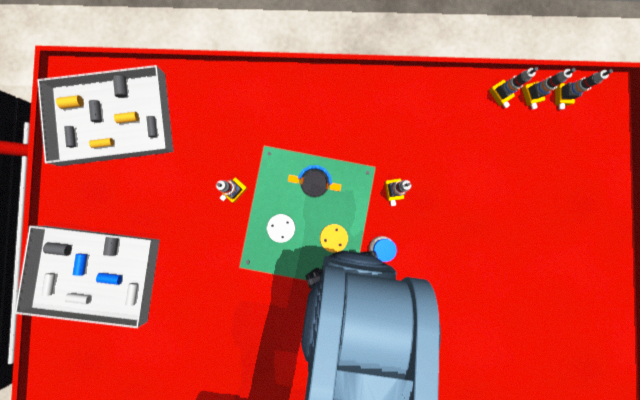

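The scene shows both fingertips behind the brass blank and above the deck, with nothing disturbed. I lower the fork and find the deck by touch.

Call:
carry_out(commands=[[[0.015,0.003,0.005,0,-0.006,-0.006,0],[0.014,0,0,0,0,0,0],[0,0,0,0,0,0,0]]])

```text
time_s: 1.98
eef_pos: [0.4487, -0.0014, 0.1336]
eef_rot: [-0.695, -0.125, 0.697, -0.125]
wrist_force: [-0.1, -0.3, 0.5]
opening: 0.043
```

Call:
carry_out(commands=[[[0.003,0,0,0,0,0,0],[0,0,0,0,0,0,0]]])

```text
time_s: 2.22
eef_pos: [0.4486, -0.0029, 0.1308]
eef_rot: [-0.696, -0.124, 0.697, -0.124]
wrist_force: [-0.1, 0.6, 0.1]
opening: 0.0429
```

Call:
carry_out(commands=[[[0.003,0,0,0,0,0,0],[0,0,0,0,0,0,0]]])

```text
time_s: 2.48
eef_pos: [0.4491, -0.0033, 0.1282]
eef_rot: [-0.696, -0.124, 0.696, -0.124]
wrist_force: [0.9, 0.3, -0.4]
opening: 0.0424
```

Call:
carry_out(commands=[[[0.003,0,0,0,0,0,0],[0,0,0,0,0,0,0]]])

```text
time_s: 2.72
eef_pos: [0.4493, -0.0032, 0.1252]
eef_rot: [0.696, 0.124, -0.696, 0.124]
wrist_force: [-0.8, 0.4, 0.4]
opening: 0.0429
```

Call:
carry_out(commands=[[[0.002,0,0,0,0,0,0],[0,0,0,0,0,0,0]]])

```text
time_s: 2.98
eef_pos: [0.4493, -0.0031, 0.123]
eef_rot: [0.696, 0.124, -0.696, 0.124]
wrist_force: [-0.1, -0.3, 0.9]
opening: 0.0425
```

```bash
python3 -c "
from h import *
plan([.4506,.0008,.12],.358+np.pi/2)
for n in('scene',):
    c=env.camera(n);cv2.imwrite(f'pics/{n}2.png',c['pixels'][:,:,::-1])
"
python3 -c "
import cv2
i=cv2.imread('pics/scene2.png')[130:290,200:410];cv2.imwrite('pics/s2.png',cv2.resize(i,None,fx=3.5,fy=3.5,interpolation=cv2.INTER_CUBIC))"
```

```text
t 2.975 pos [ 0.4493 -0.0031  0.123 ] F [-0.1 -0.3  0.9] op 0.0425 mouthframe [-157.6  -94.9]
tool axes world x,y,z: [[0.0, -0.0, -1.0], [0.345, -0.939, 0.0], [-0.939, -0.345, -0.0]]
shift tool [ 0.003  -0.0032 -0.0025] turn [-0.0056 -0.0001 -0.0004] j [-0.15  0.21 -0.48  0.88 -0.    2.64]
```

View pics/s2.png

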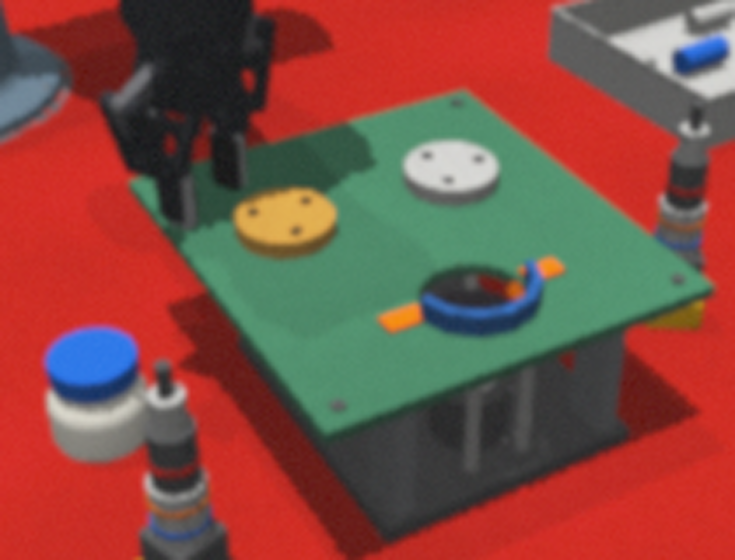

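```bash
python3 -c "
from h import *
c=env.camera('scene')
p=np.array([.4493,-.0031]);y=np.array([.345,-.939]);z=np.array([-.939,-.345])
for s in(1,-1):
  for f in(21.5,36):
    for k in(-11,11):
      q=p+s*f*1e-3*y-k*1e-3*z
      o=[]
      for h in(.11,.118):
        X=c['R']@np.array([*q,h])+c['t'];u=c['fx']*X[0]/X[2]+c['cx'];v=c['fy']*X[1]/X[2]+c['cy'];o+=[((u-200)*3.5).round(),((v-130)*3.5).round()]
      print(s,f,k,o)
"
```

```text
1 21.5 -11 [np.float64(170.0), np.float64(217.0), np.float64(168.0), np.float64(206.0)]
1 21.5 11 [np.float64(199.0), np.float64(227.0), np.float64(198.0), np.float64(216.0)]
1 36 -11 [np.float64(154.0), np.float64(228.0), np.float64(153.0), np.float64(217.0)]
1 36 11 [np.float64(184.0), np.float64(239.0), np.float64(183.0), np.float64(228.0)]
-1 21.5 -11 [np.float64(213.0), np.float64(184.0), np.float64(212.0), np.float64(173.0)]
-1 21.5 11 [np.float64(241.0), np.float64(194.0), np.float64(240.0), np.float64(183.0)]
-1 36 -11 [np.float64(226.0), np.float64(174.0), np.float64(226.0), np.float64(163.0)]
-1 36 11 [np.float64(255.0), np.float64(183.0), np.float64(254.0), np.float64(173.0)]
```

Comparing with the projection, the tips are about 5 mm above the deck. I lower 3 mm more, centre the fork on the blank and push towards the mouth.

Call:
carry_out(commands=[[[0.003,-0.0035,0,0.005,0,0,0],[0,0,-0.012,0,0,0,0],[0,0,-0.012,0,0,0,0],[0,0,-0.012,0,0,0,0],[0,0,-0.012,0,0,0,0]]])

```text
time_s: 3.7
eef_pos: [0.4942, 0.0149, 0.1223]
eef_rot: [-0.696, -0.119, 0.697, -0.124]
wrist_force: [-8.7, -4.3, 10.4]
opening: 0.0424
```

```bash
cat > look.py <<'E'
import sys
from h import *
n=sys.argv[1]
c=env.camera('scene');cv2.imwrite(f'pics/s{n}.png',cv2.resize(c['pixels'][130:290,200:410,::-1],None,fx=3.5,fy=3.5,interpolation=cv2.INTER_CUBIC))
M=masks(c['pixels'])
h=cv2.cvtColor(c['pixels'],cv2.COLOR_RGB2HSV)
d=MO-.032*np.array([np.cos(.358),np.sin(.358)])
plan([*d,.12],.358+np.pi/2)
E
python3 look.py 3
```

```text
t 3.75 pos [0.4958 0.0154 0.1224] F [ 0.6  0.3 -0. ] op 0.0427 mouthframe [-114.8  -69. ]
tool axes world x,y,z: [[0.001, -0.007, -1.0], [0.339, -0.941, 0.007], [-0.941, -0.339, 0.001]]
shift tool [ 0.0023 -0.0034 -0.1019] turn [-0.012   0.0012 -0.0067] j [-0.09  0.29 -0.37  0.91 -0.01  2.7 ]
```

View pics/s3.png

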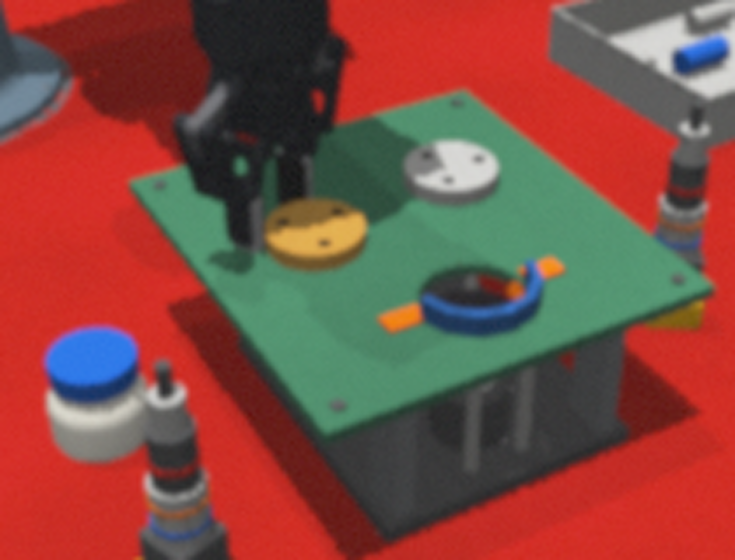

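The brass blank has moved ahead of the fork and still lies flat, at about (316,230) in the zoomed view. I go lower and push more slowly.

Call:
carry_out(commands=[[[0.002,-0.003,0,-0.01,0,-0.006,0],[0.001,0,-0.006,0,0,0,0],[0,0,-0.008,0,0,0,0],[0,0,-0.008,0,0,0,0],[0,0,-0.008,0,0,0,0]]])

```text
time_s: 4.38
eef_pos: [0.5197, 0.0247, 0.1223]
eef_rot: [-0.691, -0.121, 0.7, -0.13]
wrist_force: [-9.6, -3.7, 11.4]
opening: 0.0427
```

```bash
python3 look.py 4
```

```text
t 4.425 pos [0.5208 0.0251 0.1224] F [-4.3 -2.1  6.7] op 0.0428 mouthframe [-91.8 -55.2]
tool axes world x,y,z: [[-0.009, -0.013, -1.0], [0.349, -0.937, 0.009], [-0.937, -0.349, 0.013]]
shift tool [ 0.0013 -0.0019 -0.0751] turn [-0.0013  0.0134 -0.0093] j [-0.07  0.35 -0.29  0.94 -0.01  2.72]
```

View pics/s4.png

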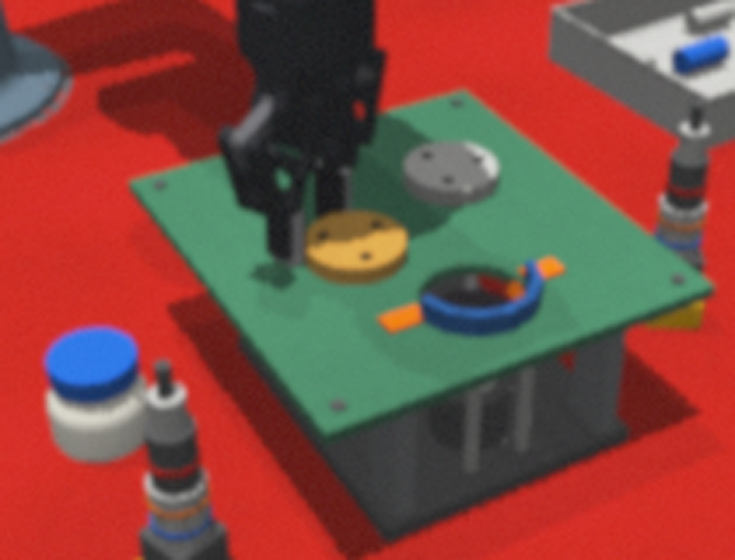

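The upward force of about 11 N shows the tips are rubbing on the deck, so with the fork half open they stand 12 mm below the TCP. I raise 2 mm and continue.

Call:
carry_out(commands=[[[-0.003,-0.002,0,0,0.013,-0.009,0],[0,0,0,0,0,0,0]]])

```text
time_s: 4.68
eef_pos: [0.521, 0.0275, 0.1248]
eef_rot: [0.696, 0.126, -0.696, 0.125]
wrist_force: [-2.1, -1.6, 0.3]
opening: 0.0427
```

Call:
carry_out(commands=[[[0,0,-0.01,0,0,0,0],[0,0,-0.01,0,0,0,0],[0,0,-0.01,0,0,0,0],[0,0,-0.01,0,0,0,0]]])

```text
time_s: 5.18
eef_pos: [0.5602, 0.0426, 0.1244]
eef_rot: [-0.696, -0.126, 0.696, -0.125]
wrist_force: [-1.6, -1.0, 2.6]
opening: 0.0427
```

```bash
python3 look.py 5
```

```text
t 5.225 pos [0.5617 0.043  0.1244] F [-0.4  0.1  0.3] op 0.0426 mouthframe [-54.4 -30.7]
tool axes world x,y,z: [[0.001, 0.002, -1.0], [0.35, -0.937, -0.001], [-0.937, -0.35, -0.001]]
shift tool [ 0.0045  0.0007 -0.0305] turn [-0.0008 -0.0014  0.0013] j [-0.04  0.42 -0.18  0.97  0.    2.75]
```

View pics/s5.png

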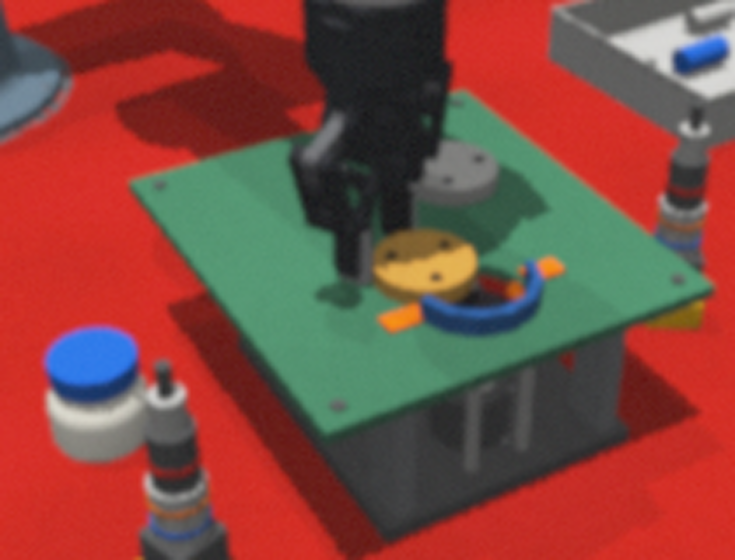

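```bash
python3 -c "
from h import *
c=env.camera('scene')
for n,uv in(('brass',(425,259)),('steel?',(450,167)),('padL',(546,267)),('padR',(402,318))):
    P=ray(c,200+uv[0]/3.5,130+uv[1]/3.5,.122 if n[0]!='p' else .112);print(n,P.round(4),(tom(P)*1e3).round(1))
"
```

```text
brass [0.5905 0.0533 0.122 ] [-27.8 -15.8]
steel? [0.5239 0.1304 0.122 ] [-106.2   49.1]
padL [0.6297 0.1118 0.112 ] [ 1.2 48.4]
padR [0.6145 0.0167 0.112 ] [  2.  -47.9]
```

Approaching at 30° the blank would clip the backstop's right end, so I steer it onto the mouth's x axis first.

Call:
carry_out(commands=[[[0,-0.0035,-0.008,0,0,0,0],[0,-0.0035,-0.008,0,0,0,0],[0,0,0,0,0,0,0]]])

```text
time_s: 5.65
eef_pos: [0.575, 0.0558, 0.1243]
eef_rot: [0.696, 0.126, -0.695, 0.125]
wrist_force: [0.1, 0.7, -0.6]
opening: 0.0425
```

```bash
python3 look.py 6
```

```text
t 5.7 pos [0.5749 0.0557 0.1243] F [-0.2 -0.1  0.5] op 0.0425 mouthframe [-43.5 -16.1]
tool axes world x,y,z: [[0.001, 0.001, -1.0], [0.35, -0.937, -0.001], [-0.937, -0.35, -0.002]]
shift tool [ 0.0043  0.0079 -0.0137] turn [-0.0009 -0.0018  0.0009] j [-0.01  0.44 -0.14  0.99  0.    2.77]
```

View pics/s6.png

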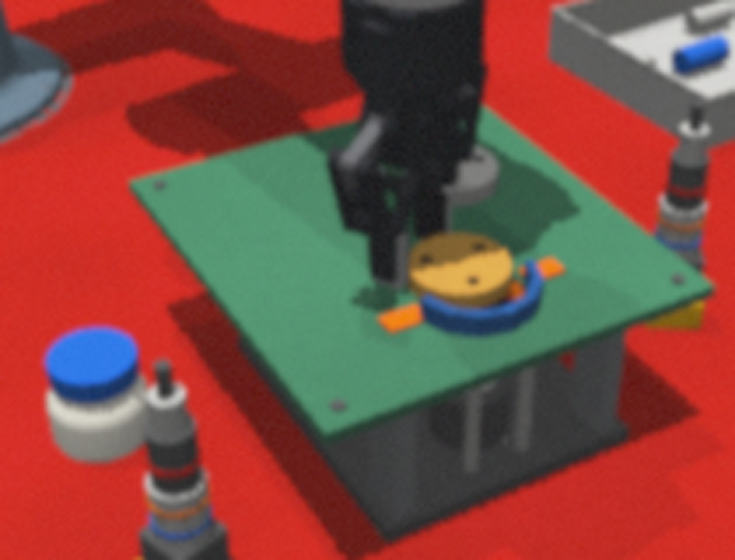

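Call:
carry_out(commands=[[[0,0.0015,-0.005,0.05,0,0,0],[0,0.0012,-0.0053,0.05,0,0,0],[0,0.0009,-0.0055,0.05,0,0,0],[0,0,0,0,0,0,0]]])

```text
time_s: 6.2
eef_pos: [0.5898, 0.0582, 0.1242]
eef_rot: [-0.703, -0.073, 0.704, -0.07]
wrist_force: [0.6, -0.1, -0.3]
opening: 0.0426
```

```bash
python3 look.py 7
```

```text
t 6.25 pos [0.5895 0.0582 0.1242] F [ 0.5  0.3 -0. ] op 0.0429 mouthframe [-29.5 -11.1]
tool axes world x,y,z: [[-0.001, 0.004, -1.0], [0.203, -0.979, -0.004], [-0.979, -0.203, 0.0]]
shift tool [0.0042 0.0052 0.0001] turn [-1.539e-01 -1.000e-04  4.400e-03] j [-0.01  0.47 -0.09  1.01  0.    2.93]
```

View pics/s7.png

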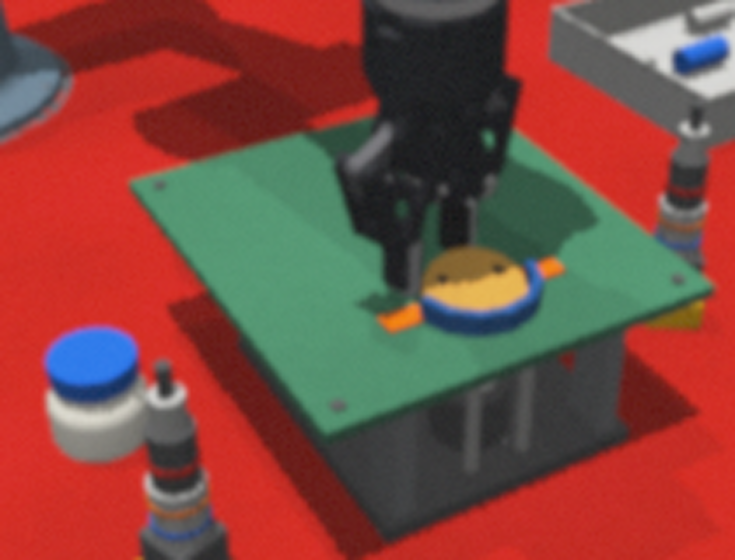

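The brass blank has dropped into the mouth inside the backstop. I raise, close the fingers and move over the mouth to check before pressing.

Call:
carry_out(commands=[[[-0.02,0,0.004,0,0,0,0],[-0.03,0,0,0,0,0,1],[0,0,0,0,0,0,1],[0,0,0,0,0,0,1]]])

```text
time_s: 6.75
eef_pos: [0.5845, 0.0574, 0.1743]
eef_rot: [-0.703, -0.075, 0.704, -0.071]
wrist_force: [0.8, -0.8, -0.0]
opening: -0.0
```

```bash
python3 look.py 8; python3 -c "
from h import *
plan([.6206,.0646,.15],TH+np.pi/2+.37)"
```

```text
t 6.8 pos [0.5847 0.0574 0.1744] F [0.2 0.4 0.5] op 0.0 mouthframe [-34.2 -12.8]
tool axes world x,y,z: [[-0.002, 0.005, -1.0], [0.205, -0.979, -0.006], [-0.979, -0.205, 0.001]]
shift tool [ 0.0543  0.0057 -0.0049] turn [-0.1513  0.0004  0.0056] j [-0.01  0.43 -0.02  1.12  0.01  2.92]
t 6.8 pos [0.5847 0.0574 0.1744] F [0.2 0.4 0.5] op 0.0 mouthframe [-34.2 -12.8]
tool axes world x,y,z: [[-0.002, 0.005, -1.0], [0.205, -0.979, -0.006], [-0.979, -0.205, 0.001]]
shift tool [ 0.0243  0.0004 -0.0367] turn [0.0034 0.0009 0.0055] j [-0.01  0.43 -0.02  1.12  0.01  2.92]
```

View pics/s8.png

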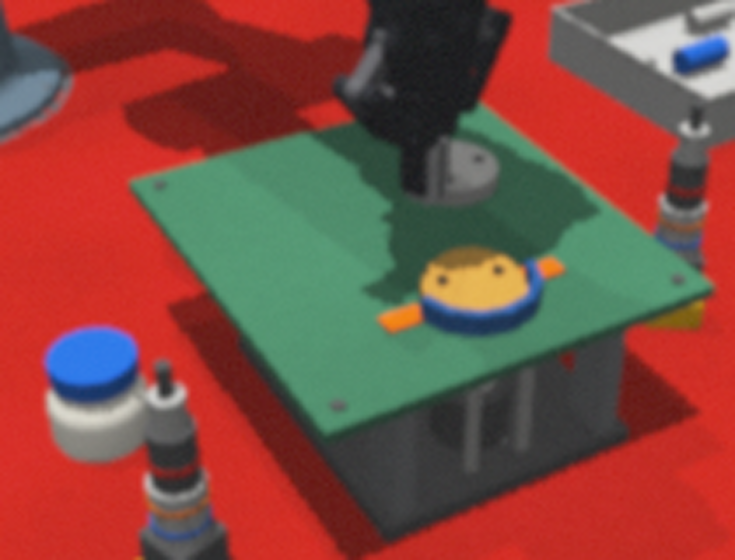

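```bash
python3 -c "
from h import *
c=env.camera('scene');i=c['pixels'][190:235,310:370,::-1];cv2.imwrite('pics/m8.png',cv2.resize(i,None,fx=12,fy=12,interpolation=cv2.INTER_CUBIC))
cc=np.array([.622,.063])
def pj(q,z):
    X=c['R']@np.array([*q,z])+c['t'];return (np.array([c['fx']*X[0]/X[2]+c['cx']-310,c['fy']*X[1]/X[2]+c['cy']-190])*12).round().tolist()
print('center xy assumed',cc)
for z in (.112,.115,.117,.122):
    P=np.array([pj(cc+.03*np.array([np.cos(a),np.sin(a)]),z) for a in np.linspace(0,6.28,72)])
    print(z,'left',P[P[:,0].argmin()],'right',P[P[:,0].argmax()],'top',P[P[:,1].argmin()])
"
```

```text
center xy assumed [0.622 0.063]
0.112 left [122. 277.] right [489. 293.] top [309. 177.]
0.115 left [123. 263.] right [490. 288.] top [310. 163.]
0.117 left [123. 253.] right [491. 269.] top [311. 153.]
0.122 left [123. 228.] right [493. 244.] top [296. 128.]
```

View pics/m8.png

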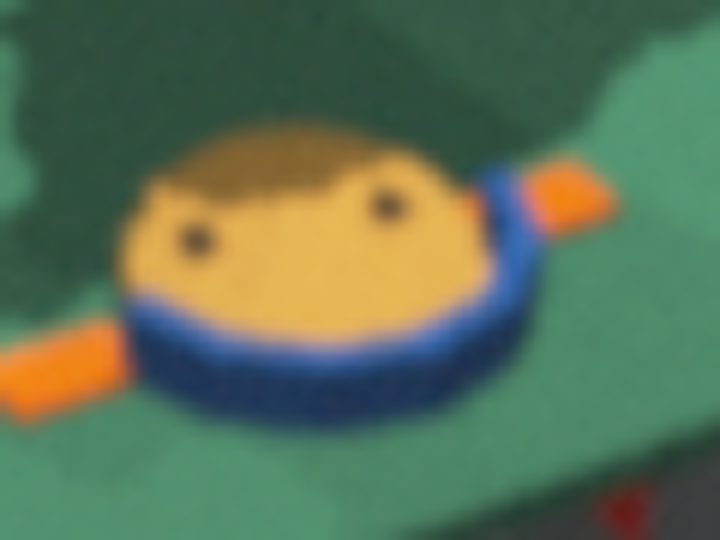

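```bash
python3 -c "
from h import *
c=env.camera('scene')
for z in(.113,.115,.117,.122):
    a,b=[ray(c,310+u/12,190+v/12,z)[:2] for u,v in((198,241),(388,208))]
    m=(a+b)/2;d=b-a;L=np.linalg.norm(d)
    for s in(1,-1):
        n=s*np.array([d[1],-d[0]])/L; ce=m+n*L/(2*3**.5);t3=m+n*L*3**.5/2
        X=c['R']@np.array([*t3,z])+c['t'];print(z,'L',round(L*1e3,1),'centre',ce.round(4),(tom(ce)*1e3).round(1),'dot3 px',((np.array([c['fx']*X[0]/X[2]+c['cx']-310,c['fy']*X[1]/X[2]+c['cy']-190])*12).round()))
"
```

```text
0.113 L 33.4 centre [0.6185 0.0677] [-2.6  3. ] dot3 px [352. 325.]
0.113 L 33.4 centre [0.6007 0.0751] [-21.4   7.4] dot3 px [238. 129.]
0.115 L 33.3 centre [0.6204 0.0658] [-0.3  1.5] dot3 px [352. 325.]
0.115 L 33.3 centre [0.6027 0.0732] [-19.    5.9] dot3 px [238. 129.]
0.117 L 33.1 centre [0.6224 0.0639] [ 1.9 -0. ] dot3 px [352. 325.]
0.117 L 33.1 centre [0.6048 0.0713] [-16.7   4.3] dot3 px [238. 129.]
0.122 L 32.7 centre [0.6274 0.0592] [ 7.6 -3.9] dot3 px [352. 325.]
0.122 L 32.7 centre [0.6099 0.0665] [-10.8   0.4] dot3 px [238. 129.]
```

The rear rim sits at deck-top height (zoomed y≈125) while the third dot is hidden at the front. So the blank is tilted, its rear still caught on the deck edge about 2 mm short. I push again from behind with the fork, deeper.

Call:
carry_out(commands=[[[0,0,0.003,0,0,0.005,0],[0,0,0,0,0,0,0],[0.03,0,0,0,0,0,0],[0.018,0,0,0,0,0,0],[0,0,0,0,0,0,0]]])

```text
time_s: 7.52
eef_pos: [0.5802, 0.0568, 0.1234]
eef_rot: [-0.702, -0.073, 0.705, -0.073]
wrist_force: [-0.3, 0.0, 0.1]
opening: 0.0426
```

```bash
python3 -c "
from h import *
plan([*(MO-.032*np.array([np.cos(.207),np.sin(.207)])),.1235],.207+np.pi/2)"
```

```text
t 7.525 pos [0.5802 0.0568 0.1234] F [-0.3  0.   0.1] op 0.0426 mouthframe [-38.5 -14.1]
tool axes world x,y,z: [[-0.004, 0.0, -1.0], [0.205, -0.979, -0.001], [-0.979, -0.205, 0.004]]
shift tool [-0.0001  0.0009 -0.009 ] turn [-0.0001  0.0038  0.0008] j [-0.01  0.46 -0.12  1.   -0.    2.92]
```

Call:
carry_out(commands=[[[0,0.001,-0.006,0,0.003,0,0],[0,0,-0.003,0,0,0,0],[0,0,-0.002,0,0,0,0]]])

```text
time_s: 7.9
eef_pos: [0.5926, 0.0581, 0.1253]
eef_rot: [0.704, 0.073, -0.703, 0.073]
wrist_force: [-1.9, -0.2, 0.2]
opening: 0.0424
```

Call:
carry_out(commands=[[[0,0,-0.002,0,0,0,0],[0,0,-0.002,0,0,0,0]]])

```text
time_s: 8.15
eef_pos: [0.5939, 0.0584, 0.125]
eef_rot: [-0.702, -0.073, 0.705, -0.073]
wrist_force: [-6.2, -1.1, 2.4]
opening: 0.0426
```

```bash
cat > mlook.py <<'E'
import sys
from h import *
c=env.camera('scene');i=c['pixels'][180:235,305:375,::-1];cv2.imwrite(f'pics/m{sys.argv[1]}.png',cv2.resize(i,None,fx=10,fy=10,interpolation=cv2.INTER_CUBIC))
plan([*MO,.15],TH+np.pi/2+.37)
E
python3 mlook.py 9
```

```text
t 8.2 pos [0.5939 0.0584 0.125 ] F [-5.6 -0.8  1.8] op 0.0428 mouthframe [-25.3 -10.2]
tool axes world x,y,z: [[-0.005, -0.001, -1.0], [0.205, -0.979, 0.0], [-0.979, -0.205, 0.005]]
shift tool [-0.0252 -0.0003 -0.0271] turn [ 0.0034  0.0051 -0.0001] j [-0.01  0.48 -0.07  1.02 -0.    2.93]
```

View pics/m9.png

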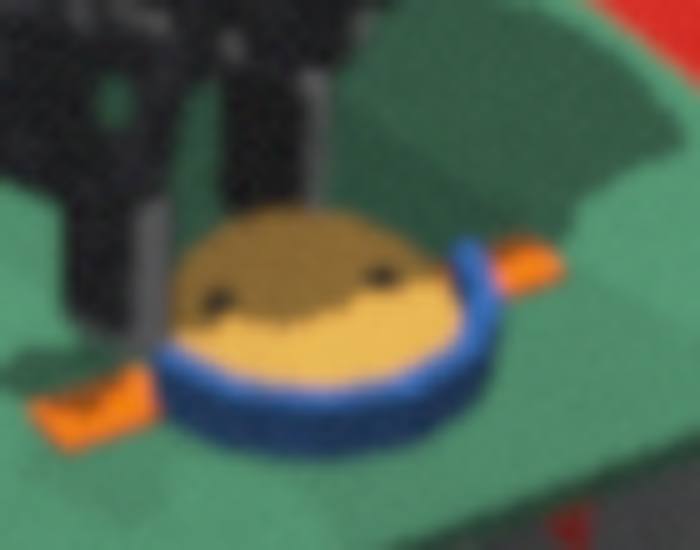

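Call:
carry_out(commands=[[[0,0,0.008,0,0,0,0],[-0.025,0,0,0,0.005,0,0],[-0.02,0,0,0,0,0,1],[0,0,0,0,0,0,1]]])

```text
time_s: 8.7
eef_pos: [0.5871, 0.057, 0.1716]
eef_rot: [0.705, 0.073, -0.702, 0.073]
wrist_force: [-0.1, -0.1, 0.8]
opening: 0.0067
```

```bash
python3 mlook.py 10
```

```text
t 8.75 pos [0.5865 0.0569 0.1706] F [ 0.3 -0.3  0.8] op 0.0005 mouthframe [-32.3 -12.9]
tool axes world x,y,z: [[0.003, 0.001, -1.0], [0.205, -0.979, -0.0], [-0.979, -0.205, -0.003]]
shift tool [ 0.0207 -0.0002 -0.0347] turn [ 0.0035 -0.0029  0.0004] j [-0.01  0.43 -0.03  1.1   0.    2.92]
```

View pics/m10.png

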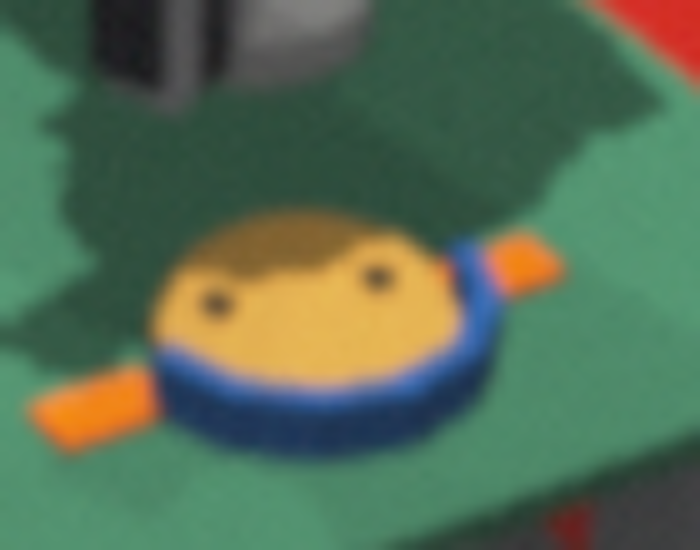

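The left rim fits a top about 4 to 5 mm proud, but the rear rim (y≈208) looks higher, so it is tilted on the ramps. Pressing in the middle should level it, so I move over the mouth and press slowly.

Call:
carry_out(commands=[[[0,0,-0.02,0,0,0,1],[0.01,0,-0.014,0,0,0,1],[0.01,0,0,0,0,0,1],[0,0,0,0,0,0,1]]])

```text
time_s: 9.25
eef_pos: [0.6185, 0.0641, 0.1454]
eef_rot: [-0.703, -0.073, 0.704, -0.073]
wrist_force: [-0.1, 0.0, 0.6]
opening: 0.0004
```

```bash
python3 mlook.py 11
```

```text
t 9.3 pos [0.6187 0.0641 0.1459] F [ 0.3  0.1 -0.2] op -0.0001 mouthframe [-1.8 -0.5]
tool axes world x,y,z: [[-0.002, 0.001, -1.0], [0.205, -0.979, -0.001], [-0.979, -0.205, 0.002]]
shift tool [-0.0041  0.0002 -0.0018] turn [0.0034 0.0015 0.0015] j [0.   0.52 0.04 1.09 0.   2.94]
```

View pics/m11.png

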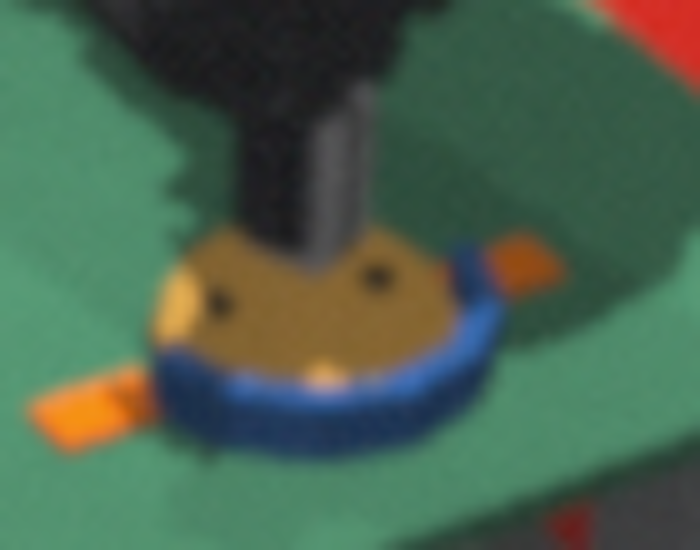

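Call:
carry_out(commands=[[[0.005,0,-0.001,0,0,0,1],[0.003,0,0,0,0,0,1],[0.002,0,0,0,0,0,1]]])

```text
time_s: 9.68
eef_pos: [0.6192, 0.0642, 0.1357]
eef_rot: [-0.703, -0.073, 0.704, -0.072]
wrist_force: [-0.1, 0.2, 0.0]
opening: -0.0005
```

Call:
carry_out(commands=[[[0.002,0,0,0,0,0,1],[0.002,0,0,0,0,0,1]]])

```text
time_s: 9.93
eef_pos: [0.6193, 0.0642, 0.1319]
eef_rot: [-0.703, -0.073, 0.704, -0.072]
wrist_force: [-0.4, -0.1, 0.7]
opening: 0.0001
```

Call:
carry_out(commands=[[[0.002,0,0,0,0,0,1],[0.002,0,0,0,0,0,1]]])

```text
time_s: 10.18
eef_pos: [0.6194, 0.0643, 0.1284]
eef_rot: [-0.703, -0.073, 0.703, -0.073]
wrist_force: [-1.3, 0.7, 1.2]
opening: 0.0001
```

Call:
carry_out(commands=[[[0.002,0,0,0,0,0,1],[0.002,0,0,0,0,0,1]]])

```text
time_s: 10.42
eef_pos: [0.62, 0.0646, 0.1253]
eef_rot: [0.704, 0.074, -0.703, 0.072]
wrist_force: [-2.6, 0.9, 9.3]
opening: 0.0002
```

Call:
carry_out(commands=[[[0.002,0,0,0,0,0,1],[0.002,0,0,0,0,0,1]]])

```text
time_s: 10.68
eef_pos: [0.6205, 0.0651, 0.1233]
eef_rot: [0.705, 0.074, -0.702, 0.072]
wrist_force: [-2.4, -0.5, 6.8]
opening: -0.0
```

```bash
python3 mlook.py 12
```

```text
t 10.725 pos [0.6205 0.0651 0.1231] F [-2.2  0.9  5.7] op -0.0001 mouthframe [-0.1  0.7]
tool axes world x,y,z: [[0.004, 0.003, -1.0], [0.206, -0.979, -0.002], [-0.979, -0.206, -0.004]]
shift tool [-0.0269  0.0007  0.    ] turn [ 0.0039 -0.0042  0.002 ] j [ 0.    0.53 -0.    1.04  0.    2.94]
```

View pics/m12.png

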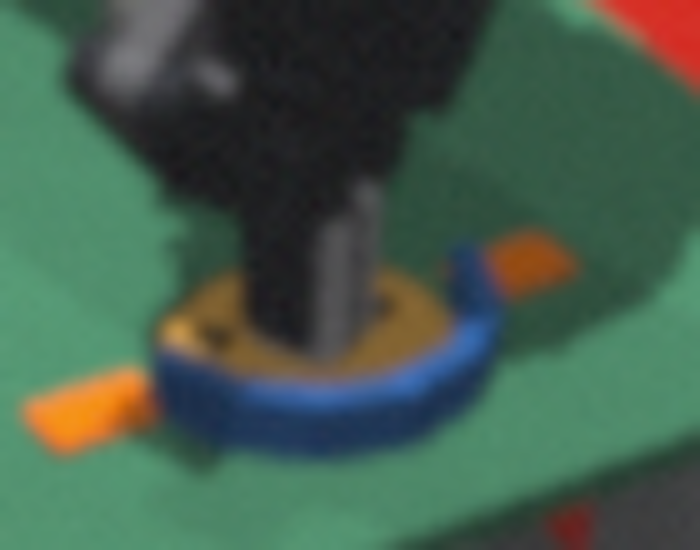

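The blank is going down and levelling, with its top dropping at about 6 to 9 N. I continue pressing.

Call:
carry_out(commands=[[[0.003,0,0,0,-0.004,0,1],[0.003,0,0,0,0,0,1]]])

```text
time_s: 10.98
eef_pos: [0.621, 0.0652, 0.1182]
eef_rot: [0.704, 0.074, -0.703, 0.073]
wrist_force: [-2.4, 0.1, 7.3]
opening: 0.0001
```

Call:
carry_out(commands=[[[0.003,0,0,0,0,0,1],[0.003,0,0,0,0,0,1]]])

```text
time_s: 11.22
eef_pos: [0.621, 0.0652, 0.1135]
eef_rot: [0.704, 0.074, -0.702, 0.073]
wrist_force: [-3.0, 0.6, 7.8]
opening: 0.0001
```

Call:
carry_out(commands=[[[0.003,0,0,0,0,0,1],[0,0,0,0,0,0,1]]])

```text
time_s: 11.48
eef_pos: [0.6211, 0.0652, 0.1112]
eef_rot: [0.704, 0.074, -0.702, 0.073]
wrist_force: [-1.6, 0.0, 6.8]
opening: -0.0001
```

```bash
python3 mlook.py 13
```

```text
t 11.525 pos [0.6211 0.0652 0.1113] F [-3.2 -0.7  6.1] op -0.0001 mouthframe [0.4 0.9]
tool axes world x,y,z: [[0.003, 0.002, -1.0], [0.206, -0.979, -0.001], [-0.979, -0.206, -0.004]]
shift tool [-0.0387  0.0007  0.0006] turn [ 0.0041 -0.0035  0.001 ] j [ 0.    0.54 -0.02  1.01  0.    2.94]
```

View pics/m13.png

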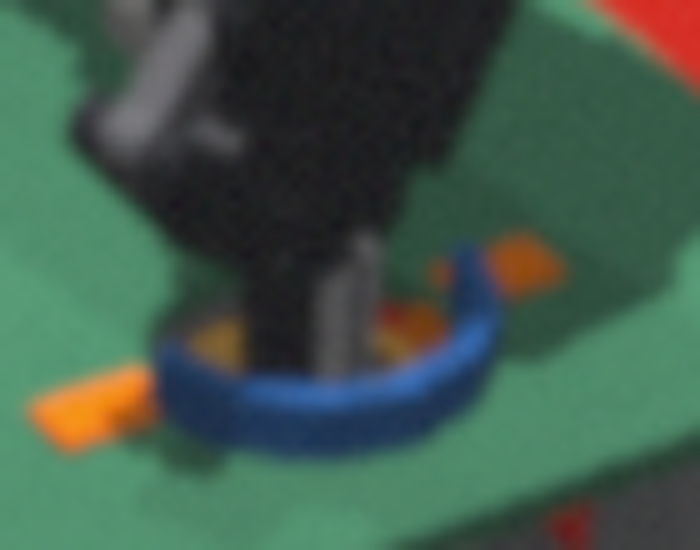

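Call:
carry_out(commands=[[[0.003,0,0,0,0,0,1],[0.003,0,0,0,0,0,1],[0,0,0,0,0,0,1]]])

```text
time_s: 11.9
eef_pos: [0.6211, 0.0652, 0.1067]
eef_rot: [0.705, 0.074, -0.702, 0.073]
wrist_force: [-1.5, 0.2, 6.7]
opening: 0.0002
```

```bash
python3 mlook.py 14
```

```text
t 11.95 pos [0.6211 0.0652 0.1069] F [-2.4  1.1  6.9] op -0.0002 mouthframe [0.4 1. ]
tool axes world x,y,z: [[0.004, 0.002, -1.0], [0.206, -0.979, -0.001], [-0.979, -0.206, -0.005]]
shift tool [-0.0431  0.0007  0.0005] turn [ 0.0042 -0.0045  0.0007] j [ 0.    0.54 -0.03  1.    0.    2.94]
```

View pics/m14.png

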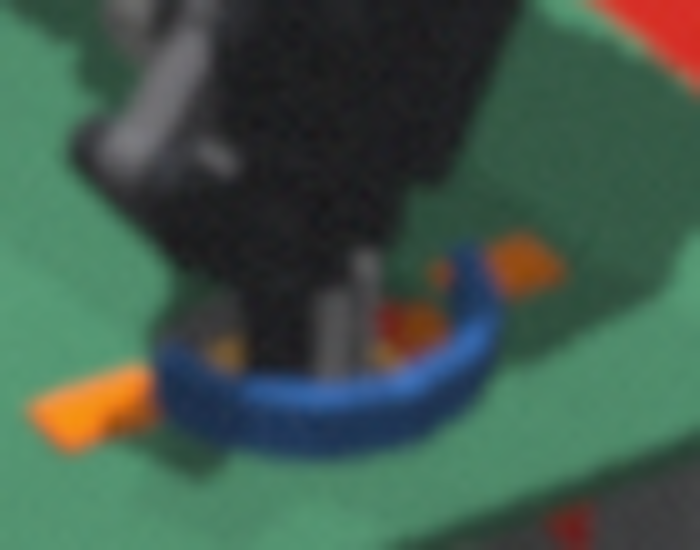

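Call:
carry_out(commands=[[[0.001,0,0,0,0,0,1],[0,0,0,0,0,0,1],[-0.006,0,0,0,0,0,1],[-0.006,0,0,0,0,0,1],[-0.02,0,0,0,0,0,1]]])

```text
time_s: 12.58
eef_pos: [0.6196, 0.065, 0.1374]
eef_rot: [0.704, 0.074, -0.703, 0.073]
wrist_force: [-0.3, -1.0, -0.2]
opening: -0.0001
```

Call:
carry_out(commands=[[[-0.04,0,0,0,0,0,1],[-0.02,0,0.03,0,0,0,1],[0,0,0.06,0,0,0,0],[0,0,0.06,0,0,0,0]]])

```text
time_s: 13.08
eef_pos: [0.4743, 0.0332, 0.1985]
eef_rot: [0.705, 0.073, -0.701, 0.074]
wrist_force: [-0.3, -0.8, 1.5]
opening: 0.0355
```

```bash
python3 mlook.py 15; python3 -c "
from h import *
c=env.camera('top');cv2.imwrite('pics/t15.png',cv2.resize(c['pixels'][140:295,230:390,::-1],None,fx=4,fy=3.8,interpolation=cv2.INTER_CUBIC))"
```

```text
t 13.125 pos [0.4617 0.0331 0.195 ] F [-10.9   0.6  -2.9] op 0.0424 mouthframe [-151.4  -57.2]
tool axes world x,y,z: [[-0.01, 0.0, -1.0], [0.206, -0.979, -0.002], [-0.978, -0.206, 0.01]]
shift tool [ 0.0434  0.0023 -0.1623] turn [0.0044 0.0099 0.0022] j [-0.07  0.18 -0.31  1.08 -0.    2.87]
```

View pics/m15.png

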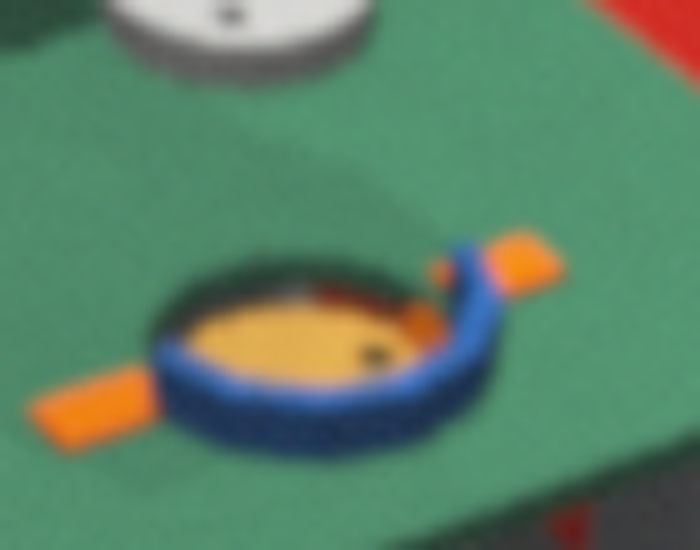

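View pics/t15.png

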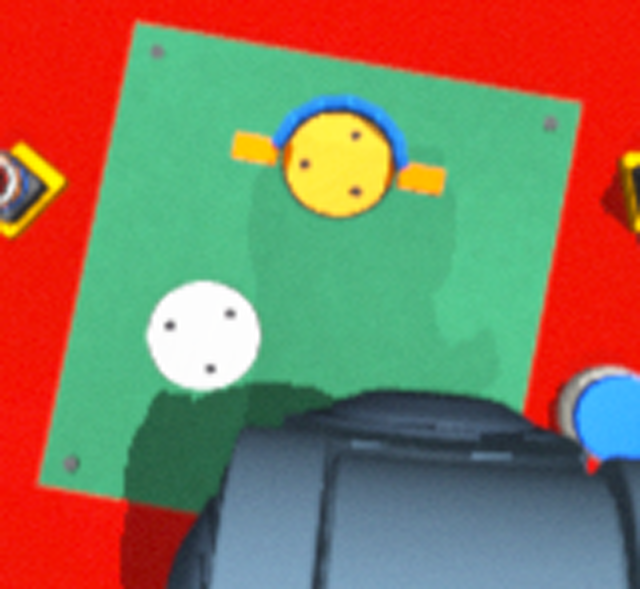

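The top view shows the brass blank centred in the mouth at (338,164) with the orange catch tips over it. The scene view agrees that it sits low and flat. Next is steel: I turn the tool half round, since joint 6 is near its limit.

Call:
carry_out(commands=[[[0,0,0,-0.186,0,0,0],[0,0,0,-0.186,0,0,0],[0,0,0,-0.186,0,0,0],[0,0,0,-0.186,0,0,0],[0,0,0,-0.186,0,0,0]]])

```text
time_s: 13.8
eef_pos: [0.4649, 0.0333, 0.1945]
eef_rot: [-0.591, -0.386, 0.596, -0.382]
wrist_force: [0.6, -0.4, 1.0]
opening: 0.0427
```

Call:
carry_out(commands=[[[0,0,0,-0.186,0,0,0],[0,0,0,-0.186,0,0,0],[0,0,0,-0.186,0,0,0],[0,0,0,-0.186,0,0,0],[0,0,0,-0.186,0,0,0]]])

```text
time_s: 14.42
eef_pos: [0.467, 0.0334, 0.1933]
eef_rot: [0.355, 0.614, -0.357, 0.608]
wrist_force: [-0.3, -0.5, -0.4]
opening: 0.0426
```

```bash
python3 -c "
from h import *
c=env.camera('top')
m=np.zeros((400,640),np.uint8);m[208:248,260:302]=masks(c['pixels'])['steel'][208:248,260:302]
print(cv2.minEnclosingCircle(max(cv2.findContours(m,0,1)[0],key=cv2.contourArea)))
h=-.43
plan([*(np.array([.521,.134])-.048*np.array([np.cos(h),np.sin(h)])),.165],h+np.pi/2)"
```

```text
((280.6082458496094, 227.9823455810547), 14.223627090454102)
t 14.475 pos [0.467  0.0334 0.1932] F [ 0.3 -0.  -0.3] op 0.0426 mouthframe [-146.3  -56. ]
tool axes world x,y,z: [[-0.009, 0.001, -1.0], [0.868, 0.497, -0.007], [0.497, -0.868, -0.005]]
shift tool [ 0.0283  0.0691 -0.0994] turn [-0.6212 -0.0076  0.0055] j [-0.06  0.19 -0.31  1.08  0.    0.99]
```

Call:
carry_out(commands=[[[0,0.034,-0.05,-0.155,0,0,0],[0,0.042,-0.043,-0.155,0,0,0],[0.01,0,0,-0.155,0,0,0],[0.01,0,0,-0.155,0,0,0]]])

```text
time_s: 14.98
eef_pos: [0.4813, 0.157, 0.173]
eef_rot: [0.149, 0.693, -0.149, 0.689]
wrist_force: [-0.0, -0.4, 0.0]
opening: 0.0429
```

```bash
python3 -c "
from h import *
h=-.43
plan([*(np.array([.521,.134])-.045*np.array([np.cos(h),np.sin(h)])),.1245],h+np.pi/2)"; python3 look.py 16
```

```text
t 14.975 pos [0.4813 0.157  0.173 ] F [-0.  -0.4  0. ] op 0.0429 mouthframe [-152.7   68.4]
tool axes world x,y,z: [[-0.005, 0.001, -1.0], [0.412, 0.911, -0.001], [0.911, -0.412, -0.005]]
shift tool [ 0.0485 -0.0044  0.0009] turn [ 0.0055 -0.0052  0.001 ] j [ 0.19  0.28 -0.25  1.05  0.    0.61]
t 15.025 pos [0.4806 0.1569 0.1717] F [-0.6  0.3 -0.9] op 0.043 mouthframe [-153.3   68.1]
tool axes world x,y,z: [[-0.007, 0.001, -1.0], [0.409, 0.912, -0.002], [0.912, -0.409, -0.007]]
shift tool [ 0.0508 -0.0497  0.1432] turn [-0.7795 -0.0073 -0.0011] j [ 0.19  0.28 -0.25  1.05  0.    0.61]
```

View pics/s16.png

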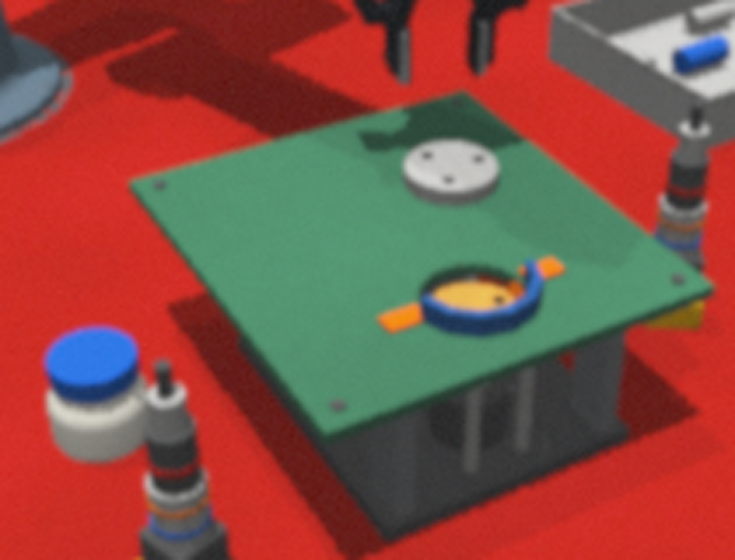

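Call:
carry_out(commands=[[[0.02,-0.004,0,0,-0.006,0,0],[0.02,0,0,0,0,0,0],[0.006,0,0,0,0,0,0],[0,0,0,0,0,0,0]]])

```text
time_s: 15.52
eef_pos: [0.48, 0.1533, 0.1248]
eef_rot: [0.152, 0.691, -0.153, 0.69]
wrist_force: [-0.1, 0.6, 0.3]
opening: 0.0427
```

```bash
python3 -c "
from h import *
h=-.43
plan([*(np.array([.521,.134])-.032*np.array([np.cos(h),np.sin(h)])),.1245],h+np.pi/2)"
```

```text
t 15.525 pos [0.48   0.1533 0.1248] F [-0.1  0.6  0.3] op 0.0427 mouthframe [-153.4   64.4]
tool axes world x,y,z: [[-0.001, -0.001, -1.0], [0.422, 0.907, -0.002], [0.907, -0.422, -0.0]]
shift tool [ 0.0003 -0.0003  0.0133] turn [-0.0056 -0.0004  0.0017] j [ 0.18  0.31 -0.34  0.92 -0.    0.62]
```

Call:
carry_out(commands=[[[0,0,0.009,0,0,0,0],[0,0,0.007,0,0,0,0],[0,-0.003,0.0075,0,0,0,0],[0,-0.003,0.0075,0,0,0,0],[0,-0.003,0.0075,0,0,0,0]]])

```text
time_s: 16.15
eef_pos: [0.5138, 0.1277, 0.1264]
eef_rot: [0.153, 0.69, -0.153, 0.69]
wrist_force: [-0.6, 2.1, -1.5]
opening: 0.0428
```

Call:
carry_out(commands=[[[0,-0.003,0.0075,0,0,0,0],[0,-0.003,0.0075,0,0,0,0],[0,0,0,0,0,0,0]]])

```text
time_s: 16.52
eef_pos: [0.5262, 0.1143, 0.1264]
eef_rot: [0.154, 0.69, -0.154, 0.69]
wrist_force: [-0.1, -0.2, 0.1]
opening: 0.0427
```

```bash
python3 look.py 17
```

```text
t 16.575 pos [0.526  0.1145 0.1264] F [ 0.1 -0.2 -0.7] op 0.0428 mouthframe [-101.5   33.8]
tool axes world x,y,z: [[0.001, -0.0, -1.0], [0.424, 0.905, -0.0], [0.905, -0.424, 0.001]]
shift tool [ 0.0065 -0.0283  0.0844] turn [-7.962e-01  7.000e-04  3.000e-04] j [ 0.1   0.37 -0.25  0.95 -0.    0.53]
```

View pics/s17.png

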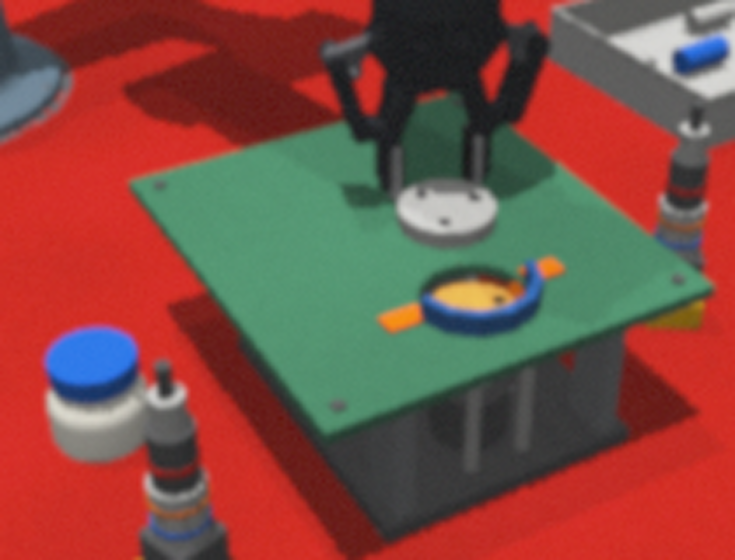

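Call:
carry_out(commands=[[[0.002,-0.003,0.0075,0,0,0,0],[0,-0.003,0.0075,0,0,0,0],[0,-0.003,0.0075,0,0,0,0],[0,-0.003,0.0075,0,0,0,0],[0,0,0,0,0,0,0]]])

```text
time_s: 17.2
eef_pos: [0.5495, 0.0901, 0.1248]
eef_rot: [0.154, 0.69, -0.153, 0.69]
wrist_force: [-0.2, 0.5, 0.8]
opening: 0.0427
```

```bash
python3 look.py 18
```

```text
t 17.25 pos [0.5493 0.0902 0.1248] F [ 0.   0.4 -0.7] op 0.0425 mouthframe [-74.6  13.8]
tool axes world x,y,z: [[0.001, 0.001, -1.0], [0.423, 0.906, 0.001], [0.906, -0.423, 0.0]]
shift tool [ 0.0048 -0.0162  0.0531] turn [-7.951e-01  7.000e-04 -1.100e-03] j [ 0.05  0.4  -0.2   0.97  0.    0.49]
```

View pics/s18.png

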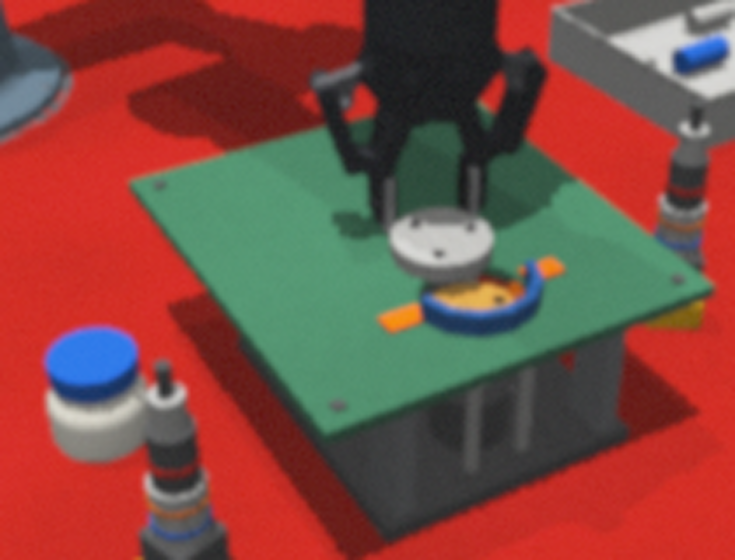

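```bash
python3 -c "
from h import *
c=env.camera('scene')
for uv in((441,239),):
    P=ray(c,200+uv[0]/3.5,130+uv[1]/3.5,.122);print(P.round(4),(tom(P-[.0015,-.0015,0])*1e3).round(1))
"
```

```text
[0.581  0.0736 0.122 ] [-42.3   3.8]
```

Call:
carry_out(commands=[[[0,0.0007,0.008,0,0,0,0],[0,0.0007,0.008,0,0,0,0],[0,0.0007,0.008,0,0,0,0],[0,0.002,0.008,0,0,0,0],[0,0,0,0,0,0,0]]])

```text
time_s: 17.92
eef_pos: [0.5809, 0.08, 0.1244]
eef_rot: [0.153, 0.691, -0.153, 0.69]
wrist_force: [0.0, 0.2, 1.2]
opening: 0.0427
```

```bash
python3 mlook.py 19
```

```text
t 17.975 pos [0.5808 0.0801 0.1245] F [0.6 0.5 0.4] op 0.0425 mouthframe [-41.8   8.9]
tool axes world x,y,z: [[-0.001, 0.001, -1.0], [0.423, 0.906, 0.0], [0.906, -0.423, -0.001]]
shift tool [-0.0256  0.0025  0.0426] turn [-6.397e-01 -1.400e-03 -5.000e-04] j [ 0.03  0.46 -0.11  1.    0.    0.46]
```

View pics/m19.png

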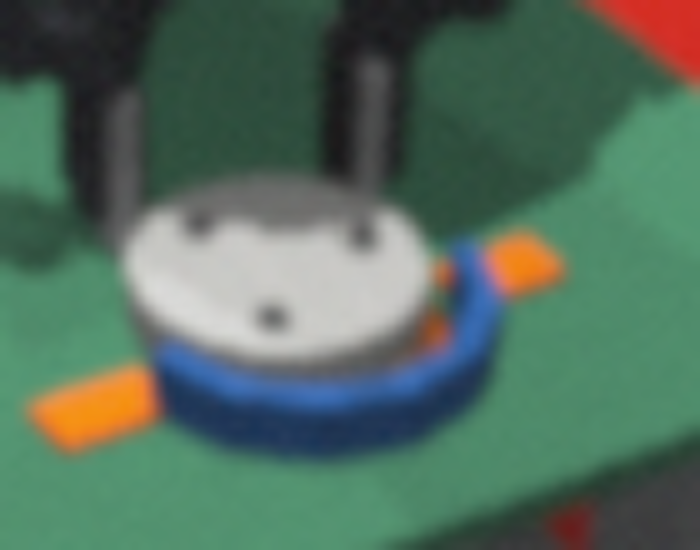

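Call:
carry_out(commands=[[[0,0.0007,0.005,0,0,0,0],[0,0.0007,0.005,0,0,0,0],[0,0.0007,0.005,0,0,0,0],[0,0,0.002,0,0,0,0]]])

```text
time_s: 18.48
eef_pos: [0.5955, 0.0759, 0.1234]
eef_rot: [0.153, 0.693, -0.152, 0.688]
wrist_force: [-7.5, 3.6, 0.1]
opening: 0.043
```

```bash
python3 mlook.py 20
```

```text
t 18.525 pos [0.5954 0.0759 0.1232] F [-3.9  2.4  1.4] op 0.0431 mouthframe [-26.7   7.3]
tool axes world x,y,z: [[-0.007, 0.004, -1.0], [0.422, 0.907, 0.001], [0.907, -0.422, -0.008]]
shift tool [-0.027   0.      0.0274] turn [-0.6384 -0.0072 -0.003 ] j [ 0.02  0.49 -0.06  1.02  0.    0.45]
```

View pics/m20.png

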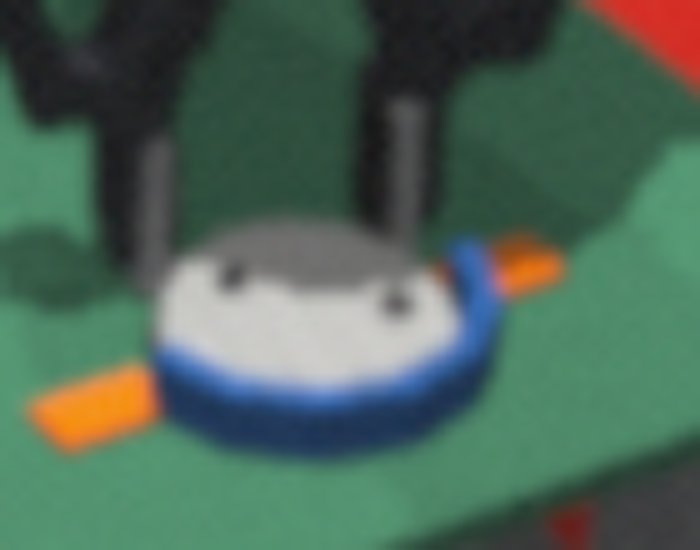

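The steel blank is against the backstop (8 N) and has dropped onto the ramps. I back off, close and press.

Call:
carry_out(commands=[[[0,0,-0.006,0,-0.007,-0.003,0],[-0.025,0,0,0,0,0,0],[-0.02,0,0,0,0,0,1],[0,0,0,0,0,0,1],[0,0,0,0,0,0,1]]])

```text
time_s: 19.15
eef_pos: [0.5912, 0.0778, 0.1686]
eef_rot: [0.151, 0.689, -0.155, 0.692]
wrist_force: [0.3, 0.3, 0.1]
opening: 0.0001
```

```bash
python3 mlook.py 21
```

```text
t 19.2 pos [0.5912 0.0778 0.1686] F [0.2 0.1 0.7] op -0.0001 mouthframe [-31.1   8.4]
tool axes world x,y,z: [[0.002, -0.006, -1.0], [0.422, 0.907, -0.004], [0.907, -0.422, 0.005]]
shift tool [0.0188 0.0002 0.0321] turn [-0.6388  0.003   0.0056] j [ 0.03  0.45 -0.01  1.11 -0.01  0.46]
```

View pics/m21.png

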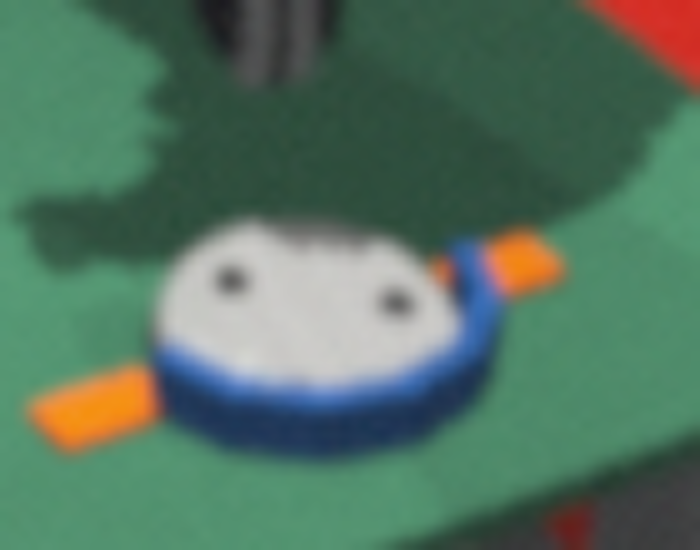

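As with the brass: rear rim at y≈215, left rim at x≈158. I press in the middle.

Call:
carry_out(commands=[[[0.005,0,0.018,0,0.003,0.005,1],[0.01,0,0.012,0,0,0,1],[0.01,0,0,0,0,0,1],[0,0,0,0,0,0,1]]])

```text
time_s: 19.7
eef_pos: [0.617, 0.0648, 0.139]
eef_rot: [0.152, 0.692, -0.153, 0.689]
wrist_force: [0.1, 0.5, -0.5]
opening: 0.0002
```

```bash
python3 mlook.py 22
```

```text
t 19.75 pos [0.6173 0.0649 0.1396] F [-1.  -0.5  0.4] op -0.0001 mouthframe [-3.2  0. ]
tool axes world x,y,z: [[-0.003, -0.0, -1.0], [0.422, 0.907, -0.001], [0.907, -0.422, -0.002]]
shift tool [-0.0104  0.0008  0.0031] turn [-6.387e-01 -2.800e-03  6.000e-04] j [ 0.    0.52  0.02  1.08 -0.    0.44]
```

Call:
carry_out(commands=[[[0.003,0.0008,0.0025,0,-0.003,0,1],[0.002,0,0,0,0,0,1],[0.002,0,0,0,0,0,1],[0.002,0,0,0,0,0,1]]])

```text
time_s: 20.25
eef_pos: [0.6201, 0.0651, 0.1312]
eef_rot: [0.152, 0.69, -0.153, 0.691]
wrist_force: [-0.2, 0.1, -0.0]
opening: -0.0
```

Call:
carry_out(commands=[[[0.002,0,0,0,0,0,1],[0.002,0,0,0,0,0,1],[0.002,0,0,0,0,0,1]]])

```text
time_s: 20.62
eef_pos: [0.6205, 0.065, 0.1269]
eef_rot: [0.152, 0.689, -0.153, 0.692]
wrist_force: [-3.2, 0.2, 7.4]
opening: -0.0002
```

```bash
python3 mlook.py 23
```

```text
t 20.675 pos [0.6205 0.065  0.1267] F [-1.1 -0.9  3.3] op -0.0002 mouthframe [-0.1  0.7]
tool axes world x,y,z: [[0.004, -0.002, -1.0], [0.421, 0.907, -0.0], [0.907, -0.421, 0.004]]
shift tool [-0.0233 -0.0007  0.0004] turn [-0.6379  0.004   0.0013] j [ 0.    0.53  0.    1.04 -0.    0.44]
```

View pics/m23.png

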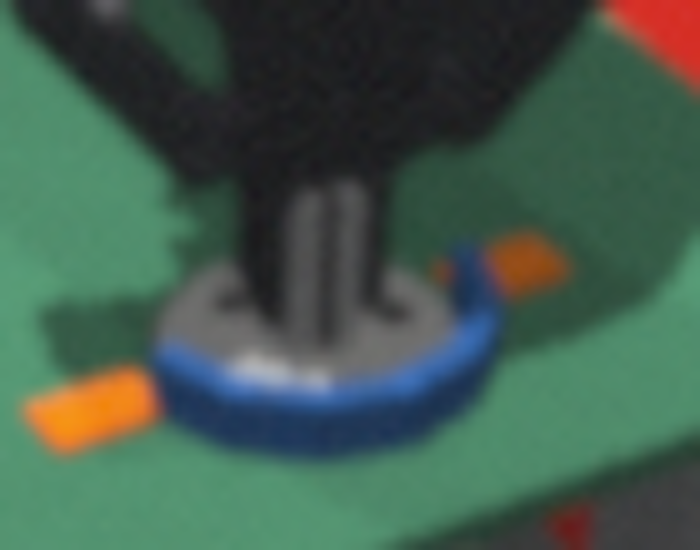

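Going in like the brass. I continue down.

Call:
carry_out(commands=[[[0.003,0,0,0,0.004,0,1],[0.003,0,0,0,0,0,1],[0.003,0,0,0,0,0,1]]])

```text
time_s: 21.05
eef_pos: [0.6208, 0.0651, 0.121]
eef_rot: [0.153, 0.69, -0.152, 0.691]
wrist_force: [-3.3, -0.2, 7.1]
opening: 0.0
```

Call:
carry_out(commands=[[[0.003,0,0,0,0,0,1],[0.003,0,0,0,0,0,1],[0.002,0,0,0,0,0,1]]])

```text
time_s: 21.42
eef_pos: [0.6208, 0.065, 0.116]
eef_rot: [0.153, 0.689, -0.152, 0.692]
wrist_force: [-2.7, -0.9, 6.9]
opening: 0.0003
```

```bash
python3 mlook.py 24
```

```text
t 21.475 pos [0.6208 0.065  0.1159] F [-2.1 -0.1  4.6] op 0.0001 mouthframe [0.2 0.8]
tool axes world x,y,z: [[0.005, -0.0, -1.0], [0.421, 0.907, 0.002], [0.907, -0.421, 0.004]]
shift tool [-0.0341 -0.0007  0.0002] turn [-6.378e-01  4.700e-03 -4.000e-04] j [ 0.    0.53 -0.01  1.02 -0.    0.44]
```

View pics/m24.png

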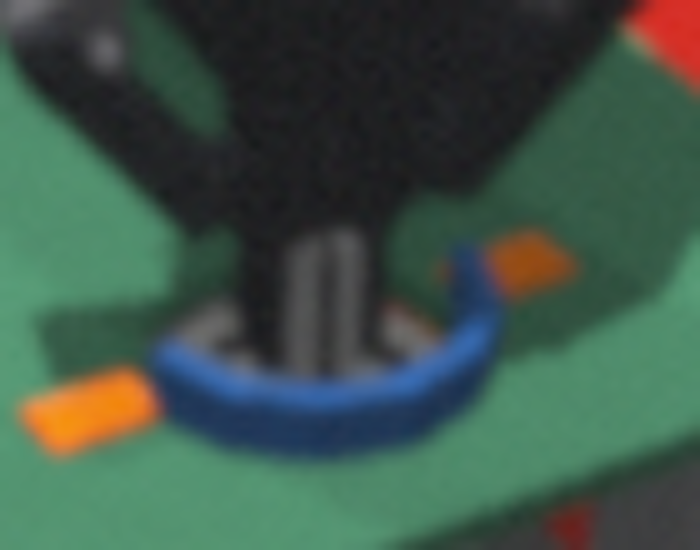

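The pads are spread outwards by the blank, as expected. About 9 mm to go.

Call:
carry_out(commands=[[[0.003,0,0,0,0.004,0,1],[0.003,0,0,0,0,0,1],[0.003,0,0,0,0,0,1],[0.002,0,0,0,0,0,1]]])

```text
time_s: 21.98
eef_pos: [0.621, 0.065, 0.108]
eef_rot: [0.153, 0.689, -0.152, 0.692]
wrist_force: [-1.9, 0.0, 6.6]
opening: -0.0
```

Call:
carry_out(commands=[[[0.002,0,0,0,0,0,1],[0,0,0,0,0,0,1]]])

```text
time_s: 22.22
eef_pos: [0.621, 0.065, 0.1074]
eef_rot: [0.153, 0.689, -0.152, 0.692]
wrist_force: [-4.1, 0.2, 6.3]
opening: 0.0003
```

```bash
python3 mlook.py 25
```

```text
t 22.275 pos [0.621  0.065  0.1076] F [-3.2 -0.   5.1] op -0.0 mouthframe [0.4 0.8]
tool axes world x,y,z: [[0.004, 0.001, -1.0], [0.421, 0.907, 0.003], [0.907, -0.421, 0.003]]
shift tool [-0.0424 -0.0007 -0.    ] turn [-0.6377  0.0041 -0.0019] j [ 0.    0.54 -0.02  1.    0.    0.44]
```

View pics/m25.png

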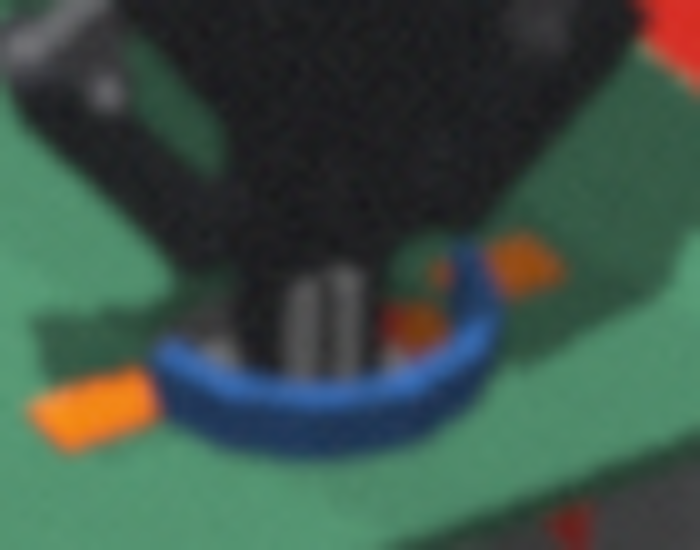

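Both pads are back at their rest positions (30,410) and (565,268), so the catches have snapped. One more millimetre for safety, then I let go and retreat.

Call:
carry_out(commands=[[[0.0015,0,0,0,0,0,1],[0,0,0,0,0,0,1],[-0.006,0,0,0,0,0,1],[-0.006,0,0,0,0,0,1],[-0.02,0,0,0,0,0,1]]])

```text
time_s: 22.9
eef_pos: [0.6199, 0.0649, 0.1392]
eef_rot: [0.153, 0.69, -0.152, 0.691]
wrist_force: [0.0, 0.4, 0.5]
opening: 0.0002
```

Call:
carry_out(commands=[[[-0.04,0,0,0,0,0,1],[-0.03,0,-0.03,0,0,0,1],[0,0,-0.06,0,0,0,1],[0,0,-0.06,0,0,0,1],[0,0,0,0,0,0,1]]])

```text
time_s: 23.52
eef_pos: [0.4811, 0.1291, 0.2114]
eef_rot: [0.154, 0.689, -0.152, 0.692]
wrist_force: [1.1, -0.5, -0.4]
opening: 0.0
```

Call:
carry_out(commands=[[[0,0,0,0,0,0,1],[0,0,0,0,0,0,1],[0,0,0,0,0,0,1]]])

```text
time_s: 23.9
eef_pos: [0.4842, 0.1286, 0.2121]
eef_rot: [0.155, 0.688, -0.152, 0.693]
wrist_force: [0.6, -0.8, 0.2]
opening: 0.0004
```

```bash
python3 mlook.py 26; python3 -c "
from h import *
c=env.camera('top');cv2.imwrite('pics/t26.png',cv2.resize(c['pixels'][140:295,205:415,::-1],None,fx=3.8,fy=3.8,interpolation=cv2.INTER_CUBIC))
m=np.zeros((400,640),np.uint8);m[160:205,296:334]=masks(c['pixels'])['steel'][160:205,296:334]
cs=max(cv2.findContours(m,0,1)[0],key=cv2.contourArea);(u,v),r=cv2.minEnclosingCircle(cs);P=ray(c,u,v,.098);print(u,v,r,P.round(4),(tom(P)*1e3).round(1))
"
```

```text
t 23.95 pos [0.4842 0.1285 0.212 ] F [ 0.  -0.4 -0. ] op 0.0 mouthframe [-145.1   40.7]
tool axes world x,y,z: [[0.007, 0.002, -1.0], [0.423, 0.906, 0.005], [0.906, -0.423, 0.006]]
shift tool [ 0.0629 -0.0008  0.1503] turn [-0.6405  0.0072 -0.0031] j [ 0.13  0.23 -0.2   1.12  0.    0.57]
314.1653137207031 182.8024139404297 13.851635932922363 [0.6218 0.0645 0.098 ] [1.3 0.4]
```

View pics/m26.png

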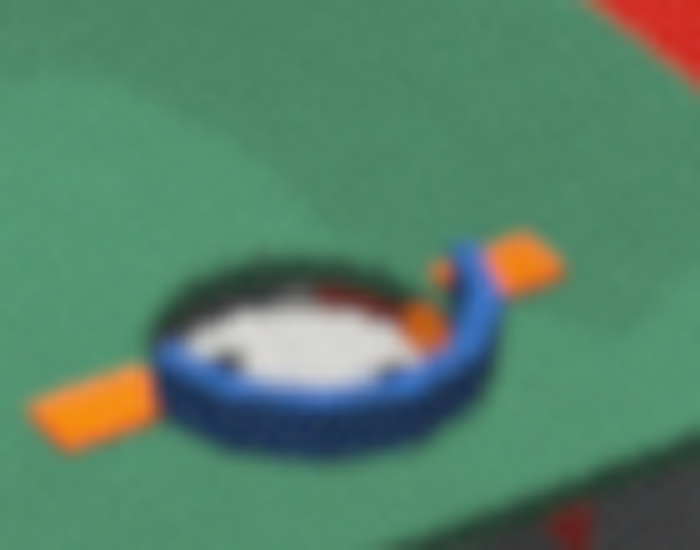

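View pics/t26.png

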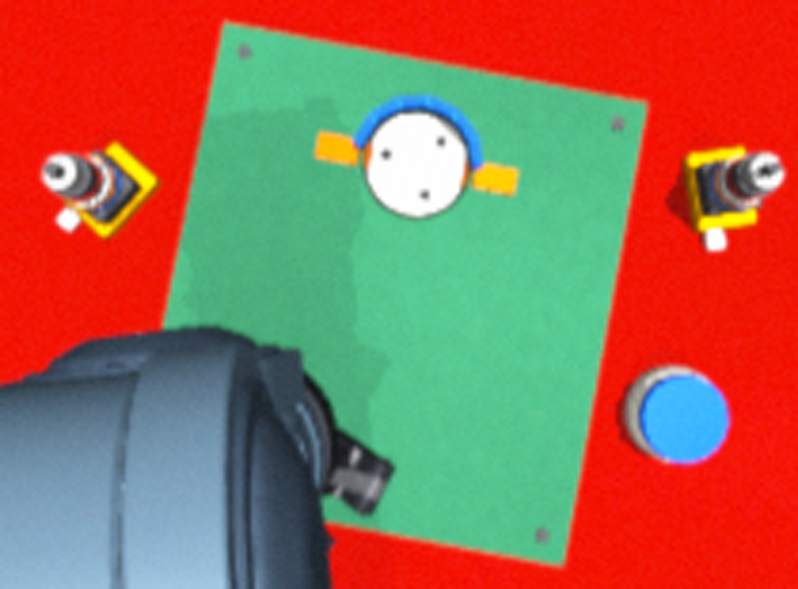

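The steel blank is down under both catches in both views: flat, and 1.4 mm off the measured mouth centre. The injectors and tub stand as before. I hand the job in.

```bash
python3 -c "
from workcell import env
print(env.finish_job())"
```

```text
the job is handed in; nothing more can be done
None
```

Both blanks are loaded, brass below steel, and I handed the job in at about 24 s of the 62 s allowed. `finish_job` reported no verdict.

I pushed each blank across the deck with the half-open fingers used as a fork, up to the backstop. I then closed the fingers and pressed it down in the middle until its top was about 17 to 18 mm below the deck.

**Last checks:**
- **Steel blank:** it lies low and flat under both catches in both views, about 1.4 mm off the measured mouth centre. The catches' pads had sprung back to their rest positions before I let go.
- **Brass blank:** both views showed it held and centred before I started on the steel. It is now hidden under the steel, so its final depth and the follower travel are inferred and were not measured.
- **Bystanders:** the injectors and the tub look unmoved by eye in the last top view; I did not measure them again.
- **Arm:** it is clear of everything and the wrist force is near zero.

**What did not go to plan:**
- The fingertips rubbed on the deck at about 11 N at first, so I raised them 2 mm.
- The brass blank first stopped short of the backstop and tilted, and needed a second push.
- The two cameras disagreed by 2 to 5 mm. I went by the top view, where the deck corners and the catch pads gave the same mouth centre.
- The pressing force read about 5 to 9 N, slightly under the stated 8 to 14 N.

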